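Erect the paint carton and pack only the full jars

ROBOT

A 6-joint arm with a two-finger parallel gripper is mounted at the origin on the work surface. World frame = base frame: x ahead of the robot, y to its left, z up, the work surface at z = 0. Lengths are in m, angles in rad, forces in N, time in s.
With the tool pointing down it reaches from about 0.25 to 0.85 m from the base axis. Payload 12.5 kg.
Tool frame: the origin (TCP) lies between the finger pads; the fingertips stand r.tip_extent ahead of it and the grasp point (between the pads) is the TCP (r.tip_extent is the distance from the TCP to the fingertips, in m); z points along the fingers, x is the direction in which the jaws open and shut, and the axes are right-handed (so a half turn about z gives the same grasp; the last joint's range is limited). The gripper opens to 93 mm and grips with 3 to 60 N. Pads are 15 mm wide; open, the fingers measure 128 mm over their backs; the gripper's body (75 mm by 188 mm) begins 65 mm behind the grasp point.
Start: joints at [-0.085, 0.351, 1.652, -0, 1.139, -0.085], TCP at [0.55, 0, 0.203] pointing down, gripper open.
Joint ranges: [-2.75, 2.75], [-0.79, 2.1], [0.01, 2.65], [-1.57, 4.71], [0.07, 3.14], [-2.87, 2.87]. Speed limits (rad/s): [2.22, 2.22, 2.79, 3.14, 3.14, 3.14].

INTERFACE

Orientations are given as a unit quaternion [w, x, y, z].
In Python, from bench import r, viewer gives the robot as it stands.
- The arm moves only by the shell command python3 -m inch 'ROWS' [FORCE]. ROWS is JSON, a list of rows, each an object of numbers: "rx", "ry", "rz": the turn, a rotation vector about the tool's x, y, z in rad; "dx", "dy", "dz": the shift along the tool's x, y, z in mm; "grip": the opening, from 0 (shut) to 1 (fully open). In form: [{"rx": .., "ry": .., "rz": .., "dx": .., "dy": .., "dz": .., "grip": ..}, ...]. A call has 1 to 5 rows; each row is the pose to reach, as a shift and turn from the pose commanded when the call began, along the tool's axes at that moment; what a row does not reach only later rows make up. A row lasts 1/12 s, in which the tool goes at most 41.7 mm and 7.16 degrees, less where a joint would pass 70% of its speed; a pose out of reach is approached as far as the arm can. A call with a gripper value outside its range is refused whole. The fingers move at their own pace and stop on an object; FORCE is the grip in N (left out, the last holds). Time passes only in rows, so rows that repeat a pose let the fingers close. It gives the time, the measured TCP pose, the force and the opening at its end, in the units of the state.
- r.get_obs(): the state, without advancing time (a new reading comes with each control period).
- viewer.grab_frame(name): name is "scene" or "side" or "wrist"; returns a dict with "img" (400x640x3 uint8, red, green, blue), "fx", "fy", "cx", "cy" (pixels), "camera_from_world" (4x4, takes a point from world to camera coordinates). Camera axes: x right, y up, looking along -z (the intrinsics and any distortion apply to the point x, -y, -z); pixel columns grow to the right and rows downward; lengths in m; the calibration is good to about 2 mm. A picture is of the moment at which its call begins. There is no depth.
- r.sign_off(): hands the job in, once; it reports no verdict.
The state is a dict: "time_s": time; "joints": joint angles; "qvel": joint speeds; "joint_efforts": joint torques, N m; "tcp_pos": TCP position; "eef_rot": TCP orientation; "contact_force": force on the tool from outside, world axes, zero at the start; "moment": the same for the moment, N m; "opening": opening from 0.0 (shut) to 1.0 (fully open).
Only numpy, scipy, OpenCV 4.12 (cv2) and the standard library are available. Lean on these libraries where they do the work, as an engineer would, in place of code of your own. Each camera call takes 0.05 s, during which the arm holds its last target. There are 200 camera calls.

TASK

Fold up the four sides of the empty carton, each until it comes up against its stop and stands upright. Then feel each paint jar's weight in the hand: stand every full (heavy) jar upright on the carton's base between the sides, and put every empty (light) one in the grey tub. At the end all four sides must stand upright; leave the other things on the table where they are.

Things in the scene. Friction and masses are not known exactly. Their poses are not given: they have to be found in the camera images.
- blank: Carton base, fixed: black plate, white on top, 125 (own x) x 230 (own y) x 4 mm; origin: centre of its underside, on the table. Four sides, 4 mm thick, 48 mm from hinge to free edge, hinge on its edges at height 4 mm: near/far on -x/+x (62.5 mm off centre, 224 mm wide), left/right on +y/-y (115 mm off, 119 mm wide). Holds three jars in a row along own y, 72 mm apart; jars are taller than the sides.
- side_near (a joint): Angle in rad of the near side (on the base's own -x edge): 0 = lying flat outward on the table, 1.571 = upright. A stop ends the travel at 1.571. The crease is stiff (0.08 N m, about 1.7 N at the free edge): the side stays where it is left. At the start it stands half sprung, at 0.65 to 0.95.
- near_edge (a point): Middle of the free edge of the near side, at mid thickness, 48 mm from its hinge.
- side_far (a joint): Angle in rad of the far side (on the base's own +x edge): 0 = lying flat outward on the table, 1.571 = upright. A stop ends the travel at 1.571. The crease is stiff (0.08 N m, about 1.7 N at the free edge): the side stays where it is left. At the start it stands half sprung, at 0.65 to 0.95.
- far_edge (a point): Middle of the free edge of the far side, at mid thickness, 48 mm from its hinge.
- side_left (a joint): Angle in rad of the left side (on the base's own +y edge): 0 = lying flat outward on the table, 1.571 = upright. A stop ends the travel at 1.571. The crease is stiff (0.08 N m, about 1.7 N at the free edge): the side stays where it is left. At the start it stands half sprung, at 0.65 to 0.95.
- left_edge (a point): Middle of the free edge of the left side, at mid thickness, 48 mm from its hinge.
- side_right (a joint): Angle in rad of the right side (on the base's own -y edge): 0 = lying flat outward on the table, 1.571 = upright. A stop ends the travel at 1.571. The crease is stiff (0.08 N m, about 1.7 N at the free edge): the side stays where it is left. At the start it stands half sprung, at 0.65 to 0.95.
- right_edge (a point): Middle of the free edge of the right side, at mid thickness, 48 mm from its hinge.
- jar_1: Screw-lid paint jar, opaque: squat white pot 62 mm in diameter with a thick heavy base, grey lid 64 mm in diameter and 22 mm high on top, 82 mm high in all. Origin: centre of its underside; z points to the lid. All jars look the same; a full one weighs 0.26 to 0.35 kg, an empty one 0.05 to 0.08 kg. May be absent.
- jar_2: Screw-lid paint jar, opaque: squat white pot 62 mm in diameter with a thick heavy base, grey lid 64 mm in diameter and 22 mm high on top, 82 mm high in all. Origin: centre of its underside; z points to the lid. All jars look the same; a full one weighs 0.26 to 0.35 kg, an empty one 0.05 to 0.08 kg. May be absent.
- jar_3: Screw-lid paint jar, opaque: squat white pot 62 mm in diameter with a thick heavy base, grey lid 64 mm in diameter and 22 mm high on top, 82 mm high in all. Origin: centre of its underside; z points to the lid. All jars look the same; a full one weighs 0.26 to 0.35 kg, an empty one 0.05 to 0.08 kg. May be absent.
- jar_4: Screw-lid paint jar, opaque: squat white pot 62 mm in diameter with a thick heavy base, grey lid 64 mm in diameter and 22 mm high on top, 82 mm high in all. Origin: centre of its underside; z points to the lid. All jars look the same; a full one weighs 0.26 to 0.35 kg, an empty one 0.05 to 0.08 kg. May be absent.
- jar_5: Screw-lid paint jar, opaque: squat white pot 62 mm in diameter with a thick heavy base, grey lid 64 mm in diameter and 22 mm high on top, 82 mm high in all. Origin: centre of its underside; z points to the lid. All jars look the same; a full one weighs 0.26 to 0.35 kg, an empty one 0.05 to 0.08 kg. May be absent.
- jar_6: Screw-lid paint jar, opaque: squat white pot 62 mm in diameter with a thick heavy base, grey lid 64 mm in diameter and 22 mm high on top, 82 mm high in all. Origin: centre of its underside; z points to the lid. All jars look the same; a full one weighs 0.26 to 0.35 kg, an empty one 0.05 to 0.08 kg. May be absent.
- tub: Grey open plastic tub for empties, fixed: 240 mm (own x) by 160 mm (own y) outside, 70 mm high, walls and floor 4 mm. Origin: centre of its underside. Three jars fit in a row along own x, 72 mm apart.
- phone: Phone, a black slab 72 x 150 x 9 mm; a bystander, to be left where it is. Origin: centre of its underside.
- cup: Clear plastic cup, rim 72 mm across, 90 mm high; a bystander, to be left where it is. Origin: centre of its underside.
- brush: Paint brush, 160 mm long, lying; a bystander, to be left where it is. Origin: centre of its underside.
- pot_a: Small coloured paint pot with a white lid, 40 mm across, 42 mm high; a bystander, to be left where it is. Origin: centre of its underside.
- pot_b: Small coloured paint pot with a white lid, 40 mm across, 42 mm high; a bystander, to be left where it is. Origin: centre of its underside.
- pot_c: Small coloured paint pot with a white lid, 40 mm across, 42 mm high; a bystander, to be left where it is. Origin: centre of its underside.
- notebook: Blue notebook 140 x 100 x 14 mm; a bystander, to be left where it is. Origin: centre of its underside.
Things that resemble listed ones, but are neither listed nor needed, are in the scene too. Leave any pink or yellow look-alike of the jar_2 alone.

How it is judged:
By the outcome, as a careful person would: the job done as asked, in the order asked, and still so for the second after the job is handed in, with the robot touching nothing.
Of jar_1, jar_3, jar_4 only 2 to 3 are there at a start; the rules pass over those that are not, and their reading is None.
Of jar_2, jar_5, jar_6 only 2 to 3 are there at a start; the rules pass over those that are not, and their reading is None.
At some moment in a run one of jar_1, jar_2, jar_3, jar_4, jar_5, jar_6 may be knocked a few centimetres aside while the robot is not near it.
It also fails if it takes over 210 s, if anything falls off the work surface, if the arm or the gripper's body presses on something with over 40 N, if the wrist force passes 120 N, or if a joint passes its speed limit or range.

## Working session

There is one attempt and no reset: what is moved stays moved. The work goes in short steps, Python scripts to look and compute and a shell command to move; the robot and the scene stay as the last step left them, time stands still between calls to the robot, and variables do not carry over. Pictures are saved under pics/ and viewed, about 12 in all and at most 16, crops included, and the job is handed in when it is done.

```bash
ls; mkdir -p pics; cat > s.py <<'E'
E
python3 - <<'E'
from bench import r,viewer
import cv2,numpy as np
o=r.get_obs(); print(o, r.tip_extent)
for n in ["scene","side"]:
    f=viewer.grab_frame(n); cv2.imwrite(f"pics/{n}0.png",f["img"][:,:,::-1])
    print(n,f["fx"],f["fy"],f["cx"],f["cy"],np.round(f["camera_from_world"],3).tolist(),[k for k in f])
E
```

```text
pics
{'time_s': 0.0, 'joints': array([-8.45901115e-02,  3.51232904e-01,  1.65237761e+00,  1.51968727e-05,
        1.13912820e+00, -8.46160080e-02]), 'qvel': array([-0.00052536,  0.00071616,  0.00108785,  0.00011301,  0.00049608,
       -0.00027335]), 'joint_efforts': array([ 1.41757551e-03, -4.97321892e+01, -2.85254824e+01,  6.99741254e-02,
        2.57699919e-02, -1.73020858e-04]), 'tcp_pos': array([5.49652618e-01, 6.45289640e-05, 2.02620940e-01]), 'eef_rot': array([-5.52972982e-05,  9.99999836e-01,  9.76519564e-06, -5.70398543e-04]), 'contact_force': array([ 0.05694096, -0.10816532,  0.06135189]), 'moment': array([ 0.00389031,  0.01965184, -0.00720086]), 'opening': 0.9964697330262363} 0.019
scene 400.5686626245297 400.5686626245297 320.47440378229356 201.96999704370648 [[-0.265, 0.964, -0.0, 0.152], [-0.584, -0.16, 0.796, 0.248], [0.767, 0.211, 0.606, -1.426], [0.0, 0.0, 0.0, 1.0]] ['img', 'fx', 'fy', 'cx', 'cy', 'camera_from_world']
side 505.19273990969504 505.19273990969504 323.39779629542306 199.05229246778254 [[0.931, -0.365, 0.009, -0.461], [0.272, 0.71, 0.649, -0.168], [-0.243, -0.602, 0.761, -1.315], [0.0, 0.0, 0.0, 1.0]] ['img', 'fx', 'fy', 'cx', 'cy', 'camera_from_world']
```

View pics/scene0.png

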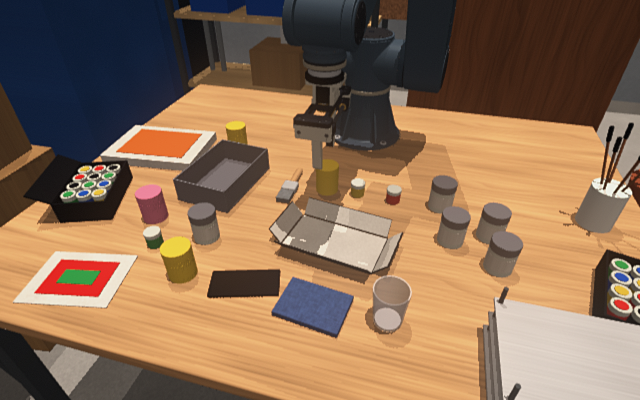

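View pics/side0.png

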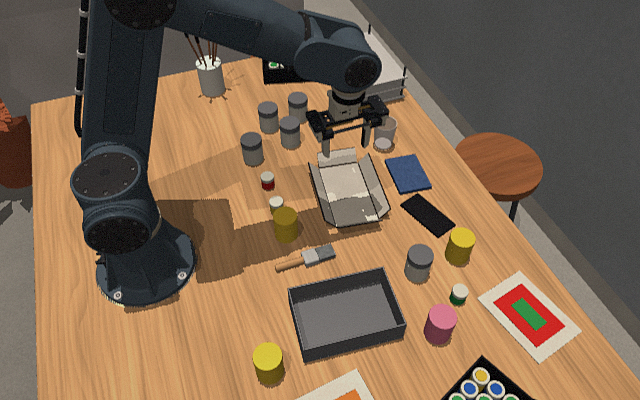

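Scene shows five grey jars: lids near (203,211), (443,182), (454,213), (494,209), (504,241). The tub is at (223,174), the carton at (337,238), and the pots, yellow jars and pink jar are look-alikes or bystanders. I'll enlarge the carton for its corners.

```bash
cat > h.py <<'E'
from bench import r,viewer
import cv2,numpy as np
from scipy.spatial.transform import Rotation as R
def grab(n,save=None):
    f=viewer.grab_frame(n)
    if save: cv2.imwrite(f"pics/{save}.png",f["img"][:,:,::-1])
    return f
def px2w(f,u,v,z):
    M=np.array(f["camera_from_world"]);Rm,t=M[:3,:3],M[:3,3];c=-Rm.T@t
    d=Rm.T@np.array([(u-f["cx"])/f["fx"],-(v-f["cy"])/f["fy"],-1.])
    return c+d*(z-c[2])/d[2]
def w2px(f,p):
    M=np.array(f["camera_from_world"]);q=M[:3,:3]@np.array(p)+M[:3,3]
    return np.array([f["cx"]+f["fx"]*q[0]/-q[2],f["cy"]-f["fy"]*q[1]/-q[2]])
def crop(img,x,y,w,h,s): return cv2.resize(img[y:y+h,x:x+w],None,fx=s,fy=s,interpolation=cv2.INTER_CUBIC)
E
python3 - <<'E'
from h import *
f=grab("scene");g=grab("side")
a=crop(f["img"],265,190,145,90,4);b=crop(g["img"],300,140,100,60+30,4)
im=np.zeros((720,580,3),np.uint8);im[:360]=a;im[360:,:400]=b
cv2.imwrite("pics/c1.png",cv2.resize(im,(483,600))[:,:,::-1])
for p in [(203,211),(443,182),(454,213),(494,209),(504,241)]: print("S",p,px2w(f,*p,.082).round(3))
for p in [(420,253),(252,139),(290,123),(268,107),(298,98)]: print("D",p,px2w(g,*p,.082).round(3))
for p in [(239,142),(269,149),(218,207),(177,179)]: print("tubS",px2w(f,*p,.07).round(3))
for p in [(288,290),(383,269),(405,322),(299,352)]: print("tubD",px2w(g,*p,.07).round(3))
E
```

```text
S (203, 211) [ 0.646 -0.265  0.082]
S (443, 182) [0.374 0.272 0.082]
S (454, 213) [0.498 0.301 0.082]
S (494, 209) [0.457 0.391 0.082]
S (504, 241) [0.568 0.405 0.082]
D (420, 253) [ 0.643 -0.273  0.082]
D (252, 139) [0.372 0.27  0.082]
D (290, 123) [0.501 0.298 0.082]
D (268, 107) [0.461 0.395 0.082]
D (298, 98) [0.565 0.404 0.082]
tubS [ 0.298 -0.334  0.07 ]
tubS [ 0.314 -0.23   0.07 ]
tubS [ 0.609 -0.247  0.07 ]
tubS [ 0.528 -0.408  0.07 ]
tubD [ 0.308 -0.247  0.07 ]
tubD [ 0.542 -0.275  0.07 ]
tubD [ 0.527 -0.42   0.07 ]
tubD [ 0.281 -0.4    0.07 ]
```

View pics/c1.png

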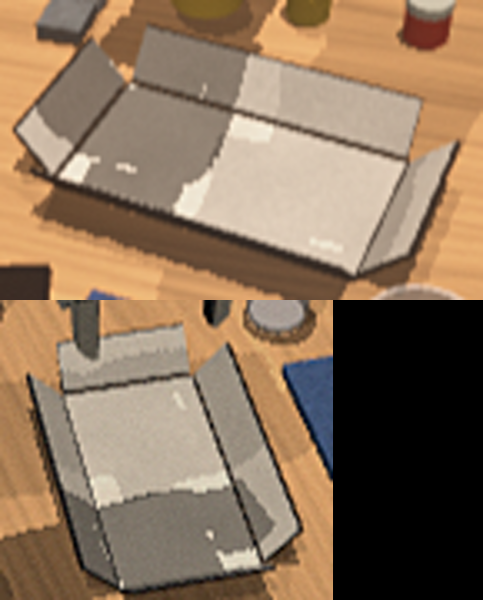

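Enlarged carton: the base's hinge corners in scene pixels are (304.6,214.9), (388.1,237.4), (281.5,243.5) and (372.5,271.7); in side pixels (319.5,167.6), (357.7,162.5), (379.6,220.5) and (336.6,225.9). All four sides are half up.

```bash
python3 - <<'E'
from h import *
f=grab("scene");g=grab("side")
S=[(304.6,214.9),(388.1,237.4),(281.5,243.5),(372.5,271.7)]
D=[(336.6,225.9),(319.5,167.6),(379.6,220.5),(357.7,162.5)]
for F,P in((f,S),(g,D)):
    w=np.array([px2w(F,*p,.004)[:2] for p in P]); print(w.round(3).tolist(),w.mean(0).round(4),
     [np.degrees(np.arctan2(*(w[b]-w[a])[::-1])).round(1) for a,b in((0,1),(2,3),(0,2),(1,3))],
     [np.linalg.norm(w[b]-w[a]).round(3) for a,b in((0,1),(2,3),(0,2),(1,3))])
for n,p,q in (("yel",(328,164),(285,213)),): print(n,px2w(f,*p,.082).round(3),px2w(g,*q,.082).round(3))
for n,p,q in (("potg",(358,181),(277,201)),("potr",(394,187),(267,176)),("potG",(152,231),(459,290))): print(n,px2w(f,*p,.042).round(3),px2w(g,*q,.042).round(3))
for n,p,q in (("phone",(280,272),(453,229)),("phone2",(278,295),(427,236)),("book",(352,291),(404,155)),("book2",(290,282),(387,159)),("b3",(290,283),(404,192)),("cup",(390,318),(384,145)),("brush",(288,190),(322,254))): print(n,px2w(f,*p,.01).round(3),px2w(g,*q,.01).round(3))
E
```

```text
[[0.505, -0.062], [0.535, 0.161], [0.624, -0.083], [0.656, 0.142]] [0.5801 0.0394] [np.float64(82.5), np.float64(81.9), np.float64(-10.2), np.float64(-8.5)] [np.float64(0.225), np.float64(0.228), np.float64(0.121), np.float64(0.123)]
[[0.508, -0.067], [0.544, 0.159], [0.627, -0.092], [0.662, 0.137]] [0.5855 0.0341] [np.float64(80.8), np.float64(81.3), np.float64(-12.1), np.float64(-10.4)] [np.float64(0.228), np.float64(0.232), np.float64(0.122), np.float64(0.12)]
yel [ 0.367 -0.035  0.082] [ 0.373 -0.033  0.082]
potg [0.369 0.051 0.042] [0.375 0.046 0.042]
potr [0.371 0.151 0.042] [0.377 0.147 0.042]
potG [ 0.702 -0.375  0.042] [ 0.698 -0.38   0.042]
phone [ 0.717 -0.053  0.01 ] [ 0.8   -0.195  0.01 ]
phone2 [ 0.778 -0.035  0.01 ] [ 0.722 -0.191  0.01 ]
book [0.727 0.111 0.01 ] [0.807 0.11  0.01 ]
book2 [ 0.738 -0.023  0.01 ] [0.75  0.113 0.01 ]
b3 [ 0.741 -0.022  0.01 ] [ 0.737 -0.027  0.01 ]
cup [0.774 0.196 0.01 ] [0.769 0.173 0.01 ]
brush [ 0.419 -0.138  0.01 ] [ 0.435 -0.143  0.01 ]
```

```bash
cat >> h.py <<'E'
C=np.array([.583,.037]);YAW=-.154
def own(p): c,s=np.cos(YAW),np.sin(YAW); d=np.array(p[:2])-C; return np.array([c*d[0]+s*d[1],-s*d[0]+c*d[1]])*1000
def where():
    o=r.get_obs();print("t",round(o["time_s"],2),"own",own(o["tcp_pos"]).round(1),"tcp",o["tcp_pos"].round(4),"yaw",round(R.from_quat(np.roll(o["eef_rot"],-1)).as_matrix()[1,0],3),"F",o["contact_force"].round(2),"op",round(o["opening"],3))
if __name__=="__main__": where()
E
python3 -m inch '[{"rz":0.154,"dx":-93,"dy":-57,"grip":0},{"rz":0.154,"dx":-93,"dy":-57,"grip":0},{"rz":0.154,"dx":-93,"dy":-57,"grip":0},{"rz":0.154,"dx":-93,"dy":-57,"grip":0},{"rz":0.154,"dx":-93,"dy":-57,"grip":0}]'
python3 h.py
python3 -m inch '[{"dz":163,"grip":0},{"dz":163,"grip":0},{"dz":163,"grip":0},{"dz":163,"grip":0},{"dz":163,"grip":0}]'
python3 h.py
```

```text
t 0.3 own [-27.1 -41.6] tcp [0.5499 0.     0.203 ] yaw 0.0 F [-0.5   0.5  -0.06] op 1.001
t 0.3 own [-27.1 -41.6] tcp [0.5499 0.     0.203 ] yaw 0.0 F [-0.5   0.5  -0.06] op 1.001invalid input
invalid input
```

```bash

python3 -m inch '[{"rx":0,"ry":0,"rz":0.154,"dx":-93,"dy":-57,"dz":0,"grip":0},{"rx":0,"ry":0,"rz":0.154,"dx":-93,"dy":-57,"dz":0,"grip":0},{"rx":0,"ry":0,"rz":0.154,"dx":-93,"dy":-57,"dz":0,"grip":0},{"rx":0,"ry":0,"rz":0.154,"dx":-93,"dy":-57,"dz":0,"grip":0},{"rx":0,"ry":0,"rz":0.154,"dx":-93,"dy":-57,"dz":0,"grip":0}]' 
python3 h.py;
```

```text
time_s: 0.72
tcp_pos: [0.4567, 0.0575, 0.2036]
eef_rot: [-0.0, 0.997, -0.076, 0.0]
contact_force: [1.0, 0.4, -0.1]
opening: 0.689
t 0.72 own [-128.     0.9] tcp [0.4567 0.0575 0.2036] yaw -0.152 F [ 1.02  0.36 -0.1 ] op 0.689
```

```bash

python3 -m inch '[{"rx":0,"ry":0,"rz":0,"dx":0,"dy":0,"dz":60,"grip":0},{"rx":0,"ry":0,"rz":0,"dx":0,"dy":0,"dz":60,"grip":0},{"rx":0,"ry":0,"rz":0,"dx":0,"dy":0,"dz":60,"grip":0},{"rx":0,"ry":0,"rz":0,"dx":0,"dy":0,"dz":60,"grip":0},{"rx":0,"ry":0,"rz":0,"dx":0,"dy":0,"dz":60,"grip":0}]' >/dev/null
python3 -m inch '[{"rx":0,"ry":0,"rz":0,"dx":0,"dy":0,"dz":104,"grip":0},{"rx":0,"ry":0,"rz":0,"dx":0,"dy":0,"dz":104,"grip":0},{"rx":0,"ry":0,"rz":0,"dx":0,"dy":0,"dz":104,"grip":0},{"rx":0,"ry":0,"rz":0,"dx":0,"dy":0,"dz":104,"grip":0},{"rx":0,"ry":0,"rz":0,"dx":0,"dy":0,"dz":104,"grip":0}]' >/dev/null
python3 h.py
python3 -m inch '[{"rx":0,"ry":0,"rz":0,"dx":15,"dy":0,"dz":0,"grip":0},{"rx":0,"ry":0,"rz":0,"dx":25,"dy":0,"dz":0,"grip":0},{"rx":0,"ry":0,"rz":0,"dx":34,"dy":0,"dz":0,"grip":0},{"rx":0,"ry":0,"rz":0,"dx":40,"dy":0,"dz":0,"grip":0},{"rx":0,"ry":0,"rz":0,"dx":40,"dy":0,"dz":0,"grip":0}]' >/dev/null
python3 h.py
```

```text
t 1.55 own [-126.8    0.5] tcp [0.4578 0.0569 0.04  ] yaw -0.154 F [ 0.9  -0.04  0.52] op 0.014
t 1.97 own [-85.9   0.5] tcp [0.4982 0.0507 0.0401] yaw -0.154 F [-0.31  0.66 -0.05] op 0.005
```

```bash

for i in 1 2 3; do python3 -m inch '[{"rx":0,"ry":0,"rz":0,"dx":2,"dy":0,"dz":0,"grip":0},{"rx":0,"ry":0,"rz":0,"dx":2,"dy":0,"dz":0,"grip":0},{"rx":0,"ry":0,"rz":0,"dx":2,"dy":0,"dz":0,"grip":0}]' >/dev/null
python3 h.py; done
```

```text
t 2.22 own [-86.    0.4] tcp [0.4981 0.0506 0.0391] yaw -0.153 F [ 0.32  0.16 -0.57] op 0.003
t 2.47 own [-83.6   0.5] tcp [0.5004 0.0503 0.0391] yaw -0.153 F [ 0.32  0.14 -0.4 ] op 0.007
t 2.72 own [-81.5   0.5] tcp [0.5025 0.05   0.0391] yaw -0.153 F [ 0.17 -0.35 -0.38] op 0.006
```

```bash
python3 - <<'E'
from h import *
f=grab("scene");g=grab("side")
a=crop(f["img"],255,150,160,130,3);b=crop(g["img"],230,100,175,140,3)
im=np.zeros((420,1005,3),np.uint8);im[:390,:480]=a;im[:,480:]=b
cv2.imwrite("pics/c2.png",cv2.resize(im,(800,334),interpolation=cv2.INTER_AREA)[:,:,::-1])
E
```

```text
(no output)
```

View pics/c2.png

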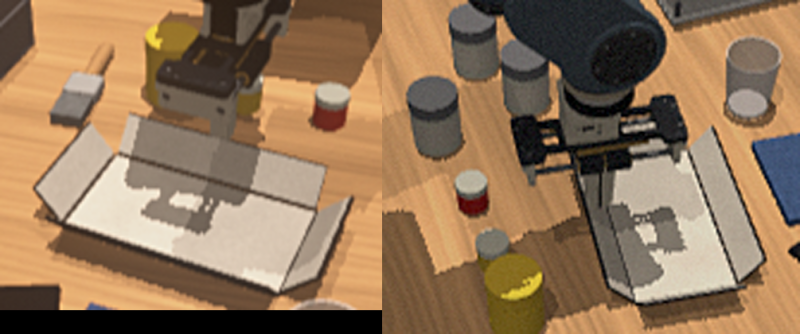

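The near side has hardly moved yet, so the fingertips are thinner than the backs suggest. I'll keep pushing and watch the force.

```bash

for i in 1 2 3 4; do python3 -m inch '[{"rx":0,"ry":0,"rz":0,"dx":3,"dy":0,"dz":0,"grip":0},{"rx":0,"ry":0,"rz":0,"dx":3,"dy":0,"dz":0,"grip":0}]' >/dev/null
python3 h.py; done
```

```text
t 2.98 own [-78.1   0.5] tcp [0.5059 0.0494 0.0392] yaw -0.153 F [-0.46 -0.12 -0.17] op 0.009
t 3.15 own [-75.    0.4] tcp [0.5089 0.0489 0.0392] yaw -0.153 F [ 0.93 -0.12  0.07] op 0.007
t 3.32 own [-72.1   0.5] tcp [0.5118 0.0485 0.0392] yaw -0.153 F [-0.48  0.09 -0.69] op 0.007
t 3.48 own [-69.1   0.5] tcp [0.5148 0.0481 0.0392] yaw -0.153 F [ 0.31 -0.77  0.16] op 0.004
```

```bash
python3 - <<'E'
from h import *
f=grab("scene");g=grab("side")
a=crop(f["img"],280,160,120,110,4)
b=crop(g["img"],290,130,100,110,4)
im=np.zeros((440,880,3),np.uint8);im[:,:480]=a;im[:,480:]=b
cv2.imwrite("pics/c3.png",cv2.resize(im,(800,400),interpolation=cv2.INTER_AREA)[:,:,::-1])
for F in(f,g): print([w2px(F,[.5148,.0481,z]).round(0) for z in(.02,.039,.06)])
E
```

```text
[array([345., 220.]), array([345., 214.]), array([346., 207.])]
[array([324., 192.]), array([324., 188.]), array([324., 183.])]
```

View pics/c3.png

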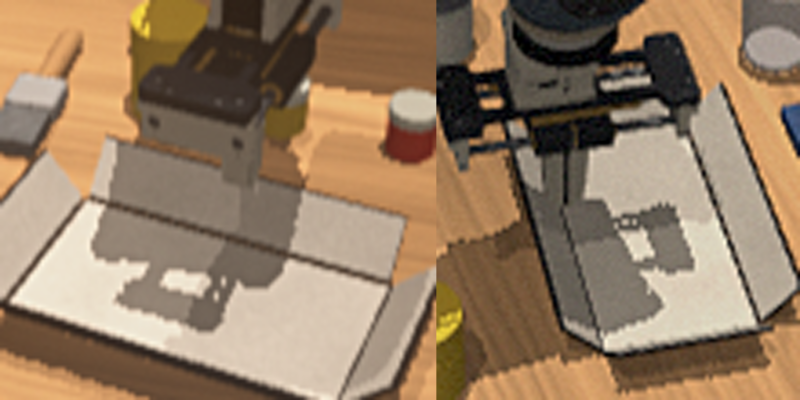

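```bash
python3 - <<'E'
from h import *
f=grab("scene");g=grab("side")
c,s=np.cos(YAW),np.sin(YAW)
def W(x,y,z): return [C[0]+(c*x-s*y)/1e3,C[1]+(s*x+c*y)/1e3,z/1e3]
for F,(ox,oy,k,bx) in((f,(280,160,3.64,0)),(g,(290,130,3.64,436))):
    P=lambda *p:((w2px(F,W(*p))-[ox,oy])*k+[bx,0]).round(0).tolist()
    print("hinge",P(-62.5,-112,4),P(-62.5,112,4),P(62.5,-112,4),P(62.5,112,4))
    for t in(.5,.65,.8,.95,1.2,1.4,1.57): print(t,P(-62.5-48*np.cos(t),-112,4+48*np.sin(t)),P(-62.5-48*np.cos(t),112,4+48*np.sin(t)))
E
```

```text
hinge [87.0, 198.0] [388.0, 285.0] [4.0, 308.0] [328.0, 412.0]
0.5 [112.0, 141.0] [409.0, 221.0]
0.65 [109.0, 137.0] [408.0, 218.0]
0.8 [106.0, 135.0] [407.0, 216.0]
0.95 [103.0, 134.0] [406.0, 215.0]
1.2 [96.0, 135.0] [402.0, 218.0]
1.4 [91.0, 139.0] [399.0, 223.0]
1.57 [86.0, 145.0] [395.0, 230.0]
hinge [599.0, 348.0] [537.0, 140.0] [758.0, 321.0] [682.0, 117.0]
0.5 [545.0, 339.0] [487.0, 128.0]
0.65 [550.0, 333.0] [492.0, 122.0]
0.8 [557.0, 327.0] [497.0, 117.0]
0.95 [564.0, 322.0] [504.0, 112.0]
1.2 [578.0, 315.0] [516.0, 105.0]
1.4 [590.0, 311.0] [527.0, 101.0]
1.57 [601.0, 308.0] [537.0, 99.0]
```

```bash
python3 - <<'E'
from h import *
f=grab("scene");g=grab("side");w=grab("wrist")
a=crop(f["img"],320,185,50,50,8);b=crop(g["img"],300,155,50,50,8)
im=np.zeros((600,800,3),np.uint8);im[:400,:400]=a;im[:400,400:]=b
im=cv2.convertScaleAbs(im,alpha=1.5,beta=10)
im[400:,:320]=cv2.resize(w["img"],(320,200))
cv2.imwrite("pics/c4.png",im[:,:,::-1])
E
```

```text
(no output)
```

View pics/c4.png

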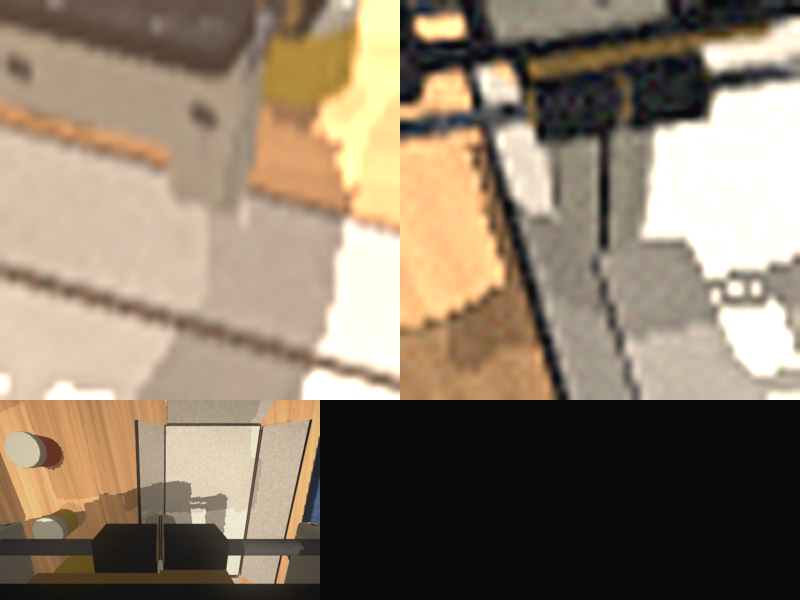

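```bash
python3 - <<'E'
from h import *
f=grab("scene");g=grab("side")
for x in(.4945,.6045):
  for z in(.184,.203,.215): print(x,z,"scene",w2px(f,[x,0,z]).round(0),"side",w2px(g,[x,0,z]).round(0))
a=cv2.imread("pics/scene0.png");b=cv2.imread("pics/side0.png")
im=np.zeros((480,800,3),np.uint8);im[:480,:400]=crop(a,290,115,50,60,8);im[:,400:]=crop(b,310,105,80,96,5)
cv2.imwrite("pics/c5.png",cv2.convertScaleAbs(im,alpha=1.4,beta=10))
E
```

```text
0.4945 0.184 scene [329. 157.] side [324. 165.]
0.4945 0.203 scene [330. 150.] side [324. 160.]
0.4945 0.215 scene [330. 145.] side [324. 157.]
0.6045 0.184 scene [317. 182.] side [363. 155.]
0.6045 0.203 scene [317. 175.] side [363. 149.]
0.6045 0.215 scene [317. 170.] side [364. 146.]
```

View pics/c5.png

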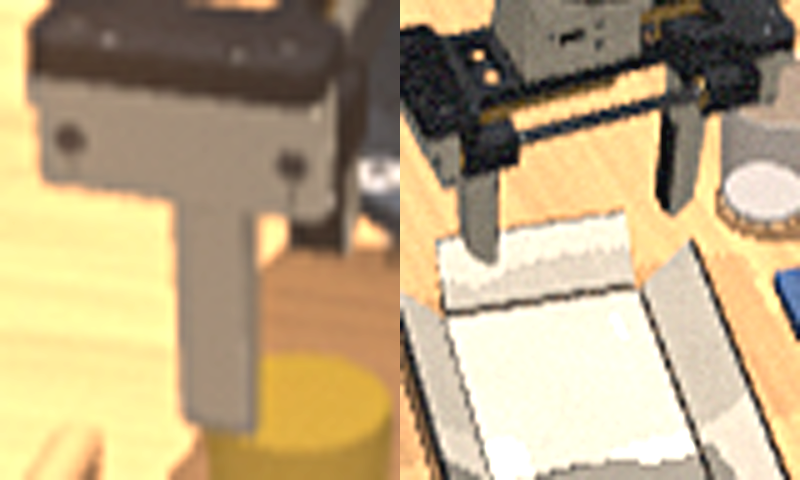

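Pixel check: the fingertips appear about 10 mm *above* the reported TCP (scene (317.5,169), side (326,157) at the start), not 19 mm below it. They passed over the side. I'll retreat, go down and check by touch.

```bash

python3 -m inch '[{"rx":0,"ry":0,"rz":0,"dx":-30,"dy":0,"dz":0,"grip":0},{"rx":0,"ry":0,"rz":0,"dx":-59,"dy":0,"dz":0,"grip":0},{"rx":0,"ry":0,"rz":0,"dx":-59,"dy":0,"dz":0,"grip":0},{"rx":0,"ry":0,"rz":0,"dx":-59,"dy":0,"dz":15,"grip":0},{"rx":0,"ry":0,"rz":0,"dx":-59,"dy":0,"dz":15,"grip":0}]' >/dev/null
python3 h.py
for i in 1 2 3 4 5; do python3 -m inch '[{"rx":0,"ry":0,"rz":0,"dx":0,"dy":0,"dz":3,"grip":0},{"rx":0,"ry":0,"rz":0,"dx":0,"dy":0,"dz":3,"grip":0}]' >/dev/null
python3 h.py; done
python3 -c "
from h import *
grab('scene','s_a');grab('side','d_a')
a=cv2.imread('pics/s_a.png');b=cv2.imread('pics/d_a.png')
im=np.zeros((400,800,3),np.uint8);im[:,:400]=crop(a,300,170,80,80,5);im[:,400:]=crop(b,275,140,80,80,5)
cv2.imwrite('pics/c6.png',cv2.convertScaleAbs(im,alpha=1.3,beta=10))
"
```

```text
t 4.35 own [-129.4    0.4] tcp [0.4552 0.0572 0.023 ] yaw -0.153 F [-0.85 -0.02 -0.33] op 0.004
t 4.52 own [-128.4    0.4] tcp [0.4561 0.0571 0.021 ] yaw -0.153 F [-0.22  0.29  0.23] op 0.002
t 4.68 own [-128.5    0.4] tcp [0.4561 0.0571 0.018 ] yaw -0.153 F [-0.06 -0.36 -0.73] op 0.002
t 4.85 own [-128.6    0.4] tcp [0.4559 0.0571 0.0149] yaw -0.153 F [ 0.47  0.44 -0.74] op 0.006
t 5.02 own [-128.8    0.4] tcp [0.4558 0.0572 0.0118] yaw -0.153 F [0.43 0.32 0.18] op 0.0
t 5.18 own [-128.8    0.4] tcp [0.4558 0.0572 0.0087] yaw -0.153 F [-0.54  0.09 -1.18] op 0.006
```

View pics/c6.png

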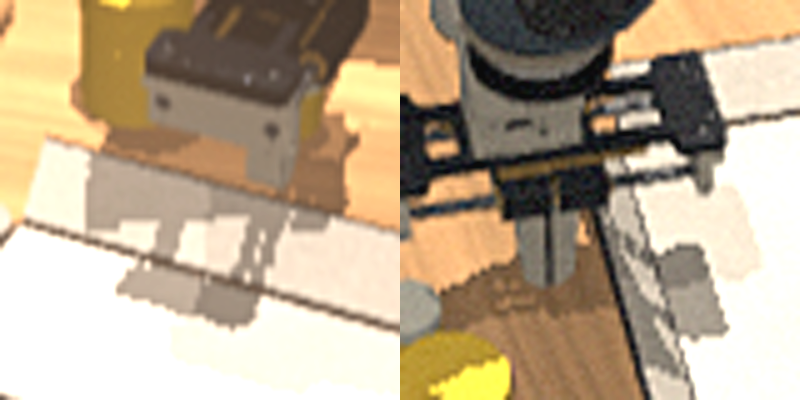

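```bash

python3 -m inch '[{"rx":0,"ry":0,"rz":0,"dx":12,"dy":0,"dz":0,"grip":0},{"rx":0,"ry":0,"rz":0,"dx":24,"dy":0,"dz":0,"grip":0},{"rx":0,"ry":0,"rz":0,"dx":36,"dy":0,"dz":0,"grip":0},{"rx":0,"ry":0,"rz":0,"dx":42,"dy":0,"dz":0,"grip":0},{"rx":0,"ry":0,"rz":0,"dx":42,"dy":0,"dz":0,"grip":0}]' >/dev/null
python3 h.py
for i in 1 2 3 ; do python3 -m inch '[{"rx":0,"ry":0,"rz":0,"dx":2,"dy":0,"dz":0,"grip":0},{"rx":0,"ry":0,"rz":0,"dx":2,"dy":0,"dz":0,"grip":0}]' >/dev/null
python3 h.py; done
python3 -c "
from h import *
f=grab('scene');g=grab('side')
print([w2px(F,[.456,.0572,z]).round(0).tolist() for F in(f,g) for z in(.01,.02,.03)])"
```

```text
t 5.7 own [-85.6   0.5] tcp [0.4985 0.0506 0.0092] yaw -0.154 F [ 0.43 -0.12  0.81] op 0.003
t 5.87 own [-84.9   0.4] tcp [0.4992 0.0504 0.009 ] yaw -0.153 F [ 0.09 -0.63 -0.31] op 0.002
t 6.03 own [-82.8   0.5] tcp [0.5013 0.0502 0.0091] yaw -0.153 F [-1.63 -0.64 -0.24] op 0.006
t 6.2 own [-81.9   0.4] tcp [0.5021 0.05   0.009 ] yaw -0.153 F [-7.41  1.07  5.42] op 0.005
[[353.0, 209.0], [353.0, 206.0], [354.0, 203.0], [304.0, 198.0], [303.0, 195.0], [303.0, 193.0]]
```

```bash

python3 -m inch '[{"rx":0,"ry":0,"rz":0,"dx":1,"dy":0,"dz":0,"grip":0},{"rx":0,"ry":0,"rz":0,"dx":1,"dy":0,"dz":0,"grip":0},{"rx":0,"ry":0,"rz":0,"dx":1,"dy":0,"dz":0,"grip":0}]' >/dev/null
python3 h.py
python3 -c "
from h import *
grab('scene','s_b');grab('side','d_b')
a=cv2.imread('pics/s_b.png');b=cv2.imread('pics/d_b.png')
im=np.zeros((400,800,3),np.uint8);im[:,:400]=crop(a,290,170,100,100,4);im[:,400:]=crop(b,290,135,100,100,4)
cv2.imwrite('pics/c7.png',cv2.convertScaleAbs(im,alpha=1.3,beta=10))
"
```

```text
t 6.55 own [-81.9   0.4] tcp [0.5022 0.0499 0.0089] yaw -0.153 F [-12.83   2.06   9.89] op 0.004
```

View pics/c7.png

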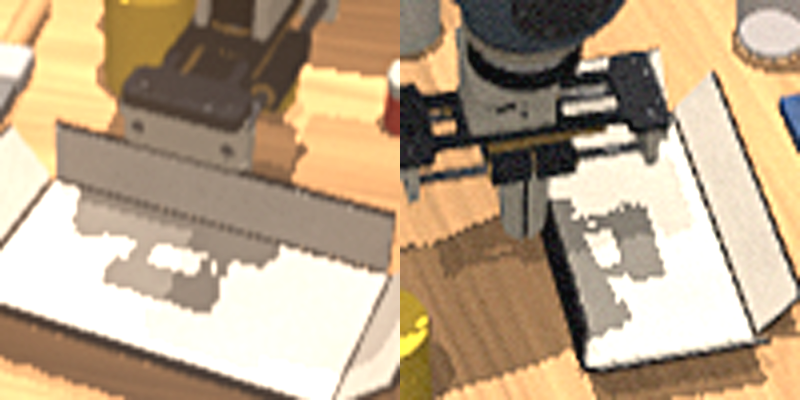

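Picture: the near side now stands upright against its stop. Force rose to 13 N and the position stopped at own x = -82, as predicted. Next is the left side.

```bash

python3 -m inch '[{"rx":0,"ry":0,"rz":0,"dx":-12,"dy":0,"dz":0,"grip":0},{"rx":0,"ry":0,"rz":0,"dx":-12,"dy":0,"dz":-35,"grip":0},{"rx":0,"ry":0,"rz":0,"dx":-12,"dy":0,"dz":-65,"grip":0},{"rx":0,"ry":0,"rz":0,"dx":-12,"dy":0,"dz":-65,"grip":0}]' >/dev/null
python3 -m inch '[{"rx":0,"ry":0,"rz":0,"dx":94,"dy":-170,"dz":0,"grip":0},{"rx":0,"ry":0,"rz":0,"dx":94,"dy":-170,"dz":0,"grip":0},{"rx":0,"ry":0,"rz":0,"dx":94,"dy":-170,"dz":0,"grip":0},{"rx":0,"ry":0,"rz":0,"dx":94,"dy":-170,"dz":0,"grip":0},{"rx":0,"ry":0,"rz":0,"dx":94,"dy":-170,"dz":0,"grip":0}]' >/dev/null
python3 -m inch '[{"rx":0,"ry":0,"rz":0,"dx":0,"dy":0,"dz":0,"grip":0},{"rx":0,"ry":0,"rz":0,"dx":0,"dy":0,"dz":35,"grip":0},{"rx":0,"ry":0,"rz":0,"dx":0,"dy":0,"dz":65,"grip":0},{"rx":0,"ry":0,"rz":0,"dx":0,"dy":0,"dz":65,"grip":0}]' >/dev/null
python3 h.py
python3 -m inch '[{"rx":0,"ry":0,"rz":0,"dx":0,"dy":12,"dz":0,"grip":0},{"rx":0,"ry":0,"rz":0,"dx":0,"dy":24,"dz":0,"grip":0},{"rx":0,"ry":0,"rz":0,"dx":0,"dy":36,"dz":0,"grip":0},{"rx":0,"ry":0,"rz":0,"dx":0,"dy":41,"dz":0,"grip":0},{"rx":0,"ry":0,"rz":0,"dx":0,"dy":41,"dz":0,"grip":0}]' >/dev/null
python3 h.py
```

```text
t 7.73 own [ -1.  168.8] tcp [0.6079 0.204  0.0033] yaw -0.153 F [-0.36 -0.21 -0.77] op 0.005
t 8.15 own [  3.4 128.1] tcp [0.606 0.163 0.011] yaw -0.155 F [ 0.27  0.38 -0.42] op 0.006
```

```bash

for i in 1 2 3 4; do python3 -m inch '[{"rx":0,"ry":0,"rz":0,"dx":0,"dy":2,"dz":0,"grip":0},{"rx":0,"ry":0,"rz":0,"dx":0,"dy":2,"dz":0,"grip":0}]' >/dev/null
python3 h.py; done
```

```text
t 8.32 own [  2.6 127.2] tcp [0.6051 0.1623 0.0096] yaw -0.154 F [0.28 0.63 0.24] op 0.006
t 8.48 own [  2.4 125.6] tcp [0.6047 0.1607 0.0092] yaw -0.153 F [-0.02  0.13  0.12] op 0.007
t 8.65 own [  2.4 124.7] tcp [0.6045 0.1598 0.0092] yaw -0.154 F [1.5  8.38 0.41] op 0.003
t 8.82 own [  2.4 124.5] tcp [0.6045 0.1596 0.0093] yaw -0.154 F [ 3.56 20.2  -1.53] op 0.004
```

```bash

python3 -m inch '[{"rx":0,"ry":0,"rz":0,"dx":0,"dy":-12,"dz":0,"grip":0},{"rx":0,"ry":0,"rz":0,"dx":0,"dy":-12,"dz":-35,"grip":0},{"rx":0,"ry":0,"rz":0,"dx":0,"dy":-12,"dz":-65,"grip":0},{"rx":0,"ry":0,"rz":0,"dx":0,"dy":-12,"dz":-65,"grip":0}]' >/dev/null
python3 -m inch '[{"rx":0,"ry":0,"rz":0,"dx":122,"dy":134,"dz":0,"grip":0},{"rx":0,"ry":0,"rz":0,"dx":122,"dy":134,"dz":0,"grip":0},{"rx":0,"ry":0,"rz":0,"dx":122,"dy":134,"dz":0,"grip":0},{"rx":0,"ry":0,"rz":0,"dx":122,"dy":134,"dz":0,"grip":0},{"rx":0,"ry":0,"rz":0,"dx":122,"dy":134,"dz":0,"grip":0}]' >/dev/null
python3 h.py
python3 -m inch '[{"rx":0,"ry":0,"rz":0,"dx":0,"dy":0,"dz":0,"grip":0},{"rx":0,"ry":0,"rz":0,"dx":0,"dy":0,"dz":30,"grip":0},{"rx":0,"ry":0,"rz":0,"dx":0,"dy":0,"dz":57,"grip":0},{"rx":0,"ry":0,"rz":0,"dx":0,"dy":0,"dz":57,"grip":0}]' >/dev/null
python3 h.py
python3 -m inch '[{"rx":0,"ry":0,"rz":0,"dx":-12,"dy":0,"dz":0,"grip":0},{"rx":0,"ry":0,"rz":0,"dx":-24,"dy":0,"dz":0,"grip":0},{"rx":0,"ry":0,"rz":0,"dx":-37,"dy":0,"dz":0,"grip":0},{"rx":0,"ry":0,"rz":0,"dx":-37,"dy":0,"dz":0,"grip":0}]' >/dev/null
python3 h.py
for i in 1 2 3; do python3 -m inch '[{"rx":0,"ry":0,"rz":0,"dx":-2,"dy":0,"dz":0,"grip":0},{"rx":0,"ry":0,"rz":0,"dx":-2,"dy":0,"dz":0,"grip":0}]' >/dev/null
python3 h.py; done
```

```text
t 9.57 own [127.   -4.9] tcp [0.7078 0.0126 0.0736] yaw -0.156 F [ 0.02 -0.69 -0.69] op 0.003
t 9.9 own [120.4  -0.2] tcp [0.702  0.0183 0.0114] yaw -0.153 F [-0.24 -0.55 -1.83] op 0.003
t 10.23 own [93.   0.3] tcp [0.6749 0.0231 0.0243] yaw -0.152 F [ 8.6  -4.35 24.72] op 0.011
t 10.4 own [92.1  0.3] tcp [0.6741 0.0232 0.0247] yaw -0.153 F [11.31 -5.03 27.92] op 0.004
t 10.57 own [90.8  0.4] tcp [0.6728 0.0234 0.0251] yaw -0.153 F [11.03 -4.99 29.09] op 0.005
t 10.73 own [89.3  0.4] tcp [0.6713 0.0237 0.0256] yaw -0.153 F [12.07 -5.27 32.09] op -0.0
```

The far side's edge got caught under the fingertips (Fz 25-32 N). I'll lift off and look.

```bash

python3 -m inch '[{"rx":0,"ry":0,"rz":0,"dx":0,"dy":0,"dz":-40,"grip":0},{"rx":0,"ry":0,"rz":0,"dx":0,"dy":0,"dz":-60,"grip":0},{"rx":0,"ry":0,"rz":0,"dx":0,"dy":0,"dz":-80,"grip":0},{"rx":0,"ry":0,"rz":0,"dx":36,"dy":0,"dz":-80,"grip":0},{"rx":0,"ry":0,"rz":0,"dx":50,"dy":0,"dz":-80,"grip":0}]' >/dev/null
python3 h.py
python3 -c "
from h import *
grab('scene','s_c');grab('side','d_c')
a=cv2.imread('pics/s_c.png');b=cv2.imread('pics/d_c.png')
im=np.zeros((440,800,3),np.uint8);im[:,:480]=crop(a,265,185,120,110,4);im[:,480:]=crop(b,315,130,80,110,4)
cv2.imwrite('pics/c8.png',cv2.convertScaleAbs(im,alpha=1.3,beta=10))
"
```

```text
t 11.15 own [133.6   0.3] tcp [0.7151 0.0168 0.1007] yaw -0.153 F [-0.49 -0.29  0.17] op 0.002
```

View pics/c8.png

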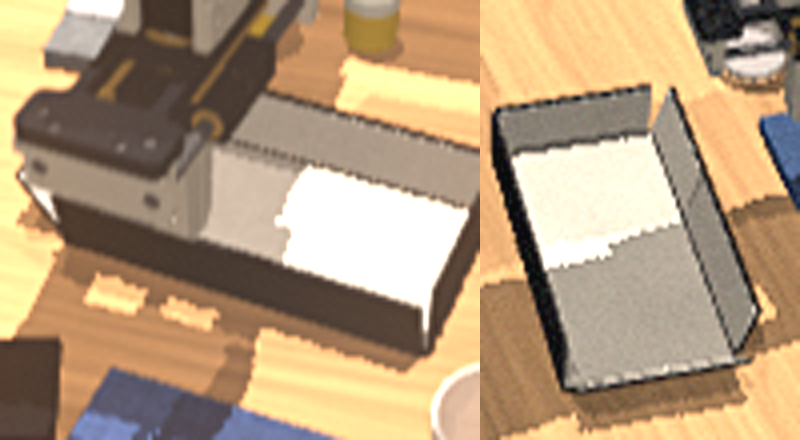

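```bash
python3 - <<'E'
from h import *
f=grab("scene");g=grab("side")
c,s=np.cos(YAW),np.sin(YAW)
def W(x,y,z): return [C[0]+(c*x-s*y)/1e3,C[1]+(s*x+c*y)/1e3,z/1e3]
for F,(ox,oy,k,bx) in((f,(265,185,4,0)),(g,(315,130,4,480))):
    P=lambda *p:((w2px(F,W(*p))-[ox,oy])*k+[bx,0]).round(0).tolist()
    print("hinge",P(62.5,-112,4),P(62.5,112,4))
    for t in(.4,.65,.8,.95,1.2,1.4,1.57): print(t,P(62.5+48*np.cos(t),-112,4+48*np.sin(t)),P(62.5+48*np.cos(t),112,4+48*np.sin(t)))
E
python3 h.py
```

```text
hinge [64.0, 238.0] [420.0, 352.0]
0.4 [25.0, 263.0] [396.0, 385.0]
0.65 [29.0, 243.0] [401.0, 364.0]
0.8 [32.0, 231.0] [405.0, 351.0]
0.95 [37.0, 219.0] [409.0, 338.0]
1.2 [45.0, 200.0] [416.0, 317.0]
1.4 [52.0, 187.0] [422.0, 302.0]
1.57 [59.0, 178.0] [427.0, 291.0]
hinge [733.0, 352.0] [650.0, 129.0]
0.4 [797.0, 325.0] [707.0, 103.0]
0.65 [790.0, 317.0] [701.0, 95.0]
0.8 [784.0, 313.0] [695.0, 91.0]
0.95 [778.0, 310.0] [689.0, 87.0]
1.2 [764.0, 308.0] [676.0, 84.0]
1.4 [751.0, 307.0] [664.0, 83.0]
1.57 [740.0, 309.0] [654.0, 84.0]
t 11.35 own [130.7   0. ] tcp [0.7122 0.017  0.0975] yaw -0.153 F [-0.19  0.23 -0.84] op 0.004
```

```bash
python3 - <<'E'
from h import *
f=grab("scene");g=grab("side")
p=r.get_obs()["tcp_pos"]; print(p)
for z in(0,.01,.02,.03): print(z,[w2px(F,[p[0],p[1],p[2]+z]).round(1).tolist() for F in(f,g)])
E
python3 - <<'E'
from h import *
f=grab("scene");g=grab("side")
im=np.zeros((480,800,3),np.uint8);im[:,:400]=cv2.resize(f["img"][195:255,290:340],(400,480));im[:,400:]=cv2.resize(g["img"][90:162,360:420],(400,480))
cv2.imwrite("pics/c9.png",cv2.convertScaleAbs(im,alpha=1.3,beta=10)[:,:,::-1])
E
```

```text
[0.7118789  0.01689833 0.09732946]
0 [[310.5, 247.5], [393.1, 163.1]]
0.01 [[310.5, 243.9], [393.5, 160.6]]
0.02 [[310.4, 240.3], [393.9, 158.0]]
0.03 [[310.3, 236.6], [394.4, 155.5]]
```

View pics/c9.png

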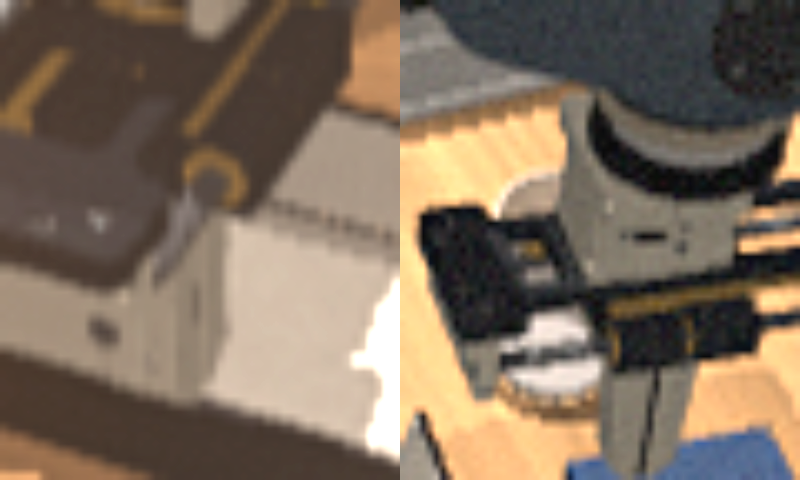

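The side view gives the tip as 10-18 mm above the TCP reading, so I was riding on the panel's free edge, which is now at about 1.25 rad. I'll go in lower and closer.

```bash

python3 -m inch '[{"rx":0,"ry":0,"rz":0,"dx":-26,"dy":0,"dz":0,"grip":0},{"rx":0,"ry":0,"rz":0,"dx":-26,"dy":0,"dz":0,"grip":0},{"rx":0,"ry":0,"rz":0,"dx":-26,"dy":0,"dz":35,"grip":0},{"rx":0,"ry":0,"rz":0,"dx":-26,"dy":0,"dz":70,"grip":0},{"rx":0,"ry":0,"rz":0,"dx":-26,"dy":0,"dz":70,"grip":0}]' >/dev/null
python3 h.py
for i in 1 2 3; do python3 -m inch '[{"rx":0,"ry":0,"rz":0,"dx":0,"dy":0,"dz":8,"grip":0},{"rx":0,"ry":0,"rz":0,"dx":0,"dy":0,"dz":8,"grip":0}]' >/dev/null
python3 h.py; done
```

```text
t 11.97 own [101.5  -1. ] tcp [0.6832 0.0205 0.0211] yaw -0.153 F [-0.83 -0.64 -1.75] op 0.003
t 12.13 own [105.7  -0.5] tcp [0.6874 0.0203 0.0195] yaw -0.153 F [0.54 0.86 0.2 ] op 0.005
t 12.3 own [105.7  -0.5] tcp [0.6874 0.0203 0.0115] yaw -0.153 F [0.67 0.33 0.12] op 0.005
t 12.47 own [105.1  -0.6] tcp [0.6868 0.0203 0.0024] yaw -0.153 F [-0.75  0.07  0.2 ] op 0.007
```

```bash

python3 -m inch '[{"rx":0,"ry":0,"rz":0,"dx":-10,"dy":0,"dz":0,"grip":0},{"rx":0,"ry":0,"rz":0,"dx":-19,"dy":0,"dz":0,"grip":0},{"rx":0,"ry":0,"rz":0,"dx":-19,"dy":0,"dz":0,"grip":0}]' >/dev/null
python3 h.py
for i in 1 2 3; do python3 -m inch '[{"rx":0,"ry":0,"rz":0,"dx":-2,"dy":0,"dz":0,"grip":0},{"rx":0,"ry":0,"rz":0,"dx":-2,"dy":0,"dz":0,"grip":0}]' >/dev/null
python3 h.py; done
```

```text
t 12.72 own [85.7 -0.5] tcp [0.6676 0.0234 0.0035] yaw -0.153 F [-0.09 -0.26 -0.26] op 0.007
t 12.88 own [84.8 -0.5] tcp [0.6667 0.0235 0.0035] yaw -0.153 F [ 0.62 -0.22  0.31] op 0.003
t 13.05 own [82.8 -0.5] tcp [0.6648 0.0238 0.0034] yaw -0.153 F [ 0.98 -0.57  1.49] op 0.005
t 13.22 own [80.4 -0.5] tcp [0.6623 0.0242 0.0032] yaw -0.153 F [1.41 0.22 1.74] op -0.001
```

```bash

for i in 1 2 3; do python3 -m inch '[{"rx":0,"ry":0,"rz":0,"dx":-1.5,"dy":0,"dz":0,"grip":0},{"rx":0,"ry":0,"rz":0,"dx":-1.5,"dy":0,"dz":0,"grip":0}]' >/dev/null
python3 h.py; done
```

```text
t 13.38 own [78.8 -0.5] tcp [0.6608 0.0244 0.0032] yaw -0.153 F [ 1.4  -0.56  1.66] op 0.008
t 13.55 own [78.7 -0.5] tcp [0.6607 0.0244 0.0033] yaw -0.153 F [ 8.35 -0.25 -1.4 ] op 0.005
t 13.72 own [78.7 -0.5] tcp [0.6607 0.0244 0.0035] yaw -0.154 F [15.5  -2.49 -8.3 ] op 0.003
```

```bash

python3 -m inch '[{"rx":0,"ry":0,"rz":0,"dx":12,"dy":0,"dz":0,"grip":0},{"rx":0,"ry":0,"rz":0,"dx":14,"dy":0,"dz":-38,"grip":0},{"rx":0,"ry":0,"rz":0,"dx":14,"dy":0,"dz":-75,"grip":0},{"rx":0,"ry":0,"rz":0,"dx":14,"dy":0,"dz":-75,"grip":0}]' >/dev/null
python3 -m inch '[{"rx":0,"ry":0,"rz":0,"dx":-90,"dy":172,"dz":0,"grip":0},{"rx":0,"ry":0,"rz":0,"dx":-90,"dy":172,"dz":0,"grip":0},{"rx":0,"ry":0,"rz":0,"dx":-90,"dy":172,"dz":0,"grip":0},{"rx":0,"ry":0,"rz":0,"dx":-90,"dy":172,"dz":0,"grip":0},{"rx":0,"ry":0,"rz":0,"dx":-90,"dy":172,"dz":0,"grip":0}]' >/dev/null
python3 -m inch '[{"rx":0,"ry":0,"rz":0,"dx":0,"dy":0,"dz":0,"grip":0},{"rx":0,"ry":0,"rz":0,"dx":0,"dy":0,"dz":0,"grip":0},{"rx":0,"ry":0,"rz":0,"dx":0,"dy":0,"dz":35,"grip":0},{"rx":0,"ry":0,"rz":0,"dx":0,"dy":0,"dz":65,"grip":0},{"rx":0,"ry":0,"rz":0,"dx":0,"dy":0,"dz":75,"grip":0}]' >/dev/null
python3 h.py
python3 -m inch '[{"rx":0,"ry":0,"rz":0,"dx":0,"dy":0,"dz":0,"grip":0},{"rx":0,"ry":0,"rz":0,"dx":0,"dy":-12,"dz":0,"grip":0},{"rx":0,"ry":0,"rz":0,"dx":0,"dy":-24,"dz":0,"grip":0},{"rx":0,"ry":0,"rz":0,"dx":0,"dy":-36,"dz":0,"grip":0},{"rx":0,"ry":0,"rz":0,"dx":0,"dy":-42,"dz":0,"grip":0}]' >/dev/null
python3 h.py
for i in 1 2 ; do python3 -m inch '[{"rx":0,"ry":0,"rz":0,"dx":0,"dy":-2,"dz":0,"grip":0},{"rx":0,"ry":0,"rz":0,"dx":0,"dy":-2,"dz":0,"grip":0}]' >/dev/null
python3 h.py; done
```

```text
t 14.88 own [  -1.9 -171.1] tcp [ 5.549e-01 -1.318e-01 -5.000e-04] yaw -0.152 F [-0.72  0.33 -0.15] op 0.005
t 15.3 own [   1.2 -128.6] tcp [ 0.5644 -0.0903  0.005 ] yaw -0.152 F [ 0.07 -2.05  1.36] op 0.007
t 15.47 own [   0.6 -127.7] tcp [ 0.564  -0.0893  0.0042] yaw -0.152 F [ 0.01  0.16 -0.79] op 0.004
t 15.63 own [   0.4 -127.4] tcp [ 0.5639 -0.089   0.004 ] yaw -0.153 F [-2.76 -9.06  6.21] op 0.003
```

```bash

python3 -m inch '[{"rx":0,"ry":0,"rz":0,"dx":0,"dy":-2,"dz":0,"grip":0},{"rx":0,"ry":0,"rz":0,"dx":0,"dy":-2,"dz":0,"grip":0}]' >/dev/null
python3 h.py
python3 -m inch '[{"rx":0,"ry":0,"rz":0,"dx":0,"dy":12,"dz":0,"grip":0},{"rx":0,"ry":0,"rz":0,"dx":0,"dy":14,"dz":-40,"grip":0},{"rx":0,"ry":0,"rz":0,"dx":0,"dy":14,"dz":-80,"grip":1},{"rx":0,"ry":0,"rz":0,"dx":0,"dy":14,"dz":-120,"grip":1},{"rx":0,"ry":0,"rz":0,"dx":0,"dy":14,"dz":-160,"grip":1}]' >/dev/null
python3 - <<'E'
from h import *
where()
f=grab("scene","s_d");g=grab("side","d_d")
im=np.zeros((600,720,3),np.uint8);im[:300]=crop(f["img"],170,150,360,150,2);im[300:,:600]=crop(g["img"],200,85,300,150,2)
im[300:,600:]=0
cv2.imwrite("pics/c10.png",im[:,:,::-1])
E
```

```text
t 15.8 own [   0.4 -127.2] tcp [ 0.5639 -0.0887  0.004 ] yaw -0.152 F [ -5.51 -22.1    7.04] op 0.003
t 16.22 own [  -0.7 -138.4] tcp [ 0.5611 -0.0996  0.165 ] yaw -0.154 F [0.56 0.15 0.09] op 0.17
```

View pics/c10.png

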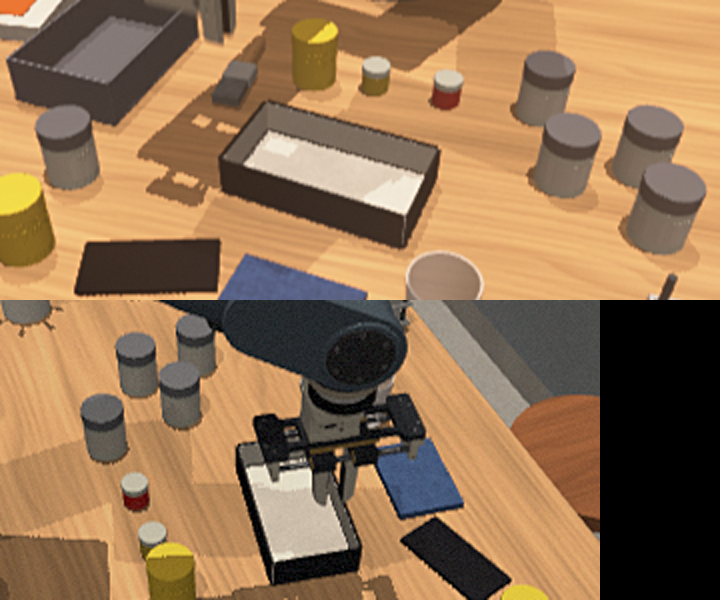

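Picture: all four sides are upright and flush at the corners. I'll write a helper for jar drift checks and deltas in the tool frame, then go to jar A at (0.373, 0.271).

```bash
cat >> h.py <<'E'
C=np.array([.5812,.0359])
J={"A":[.373,.271],"B":[.4995,.2995],"C":[.459,.393],"D":[.5665,.4045],"E":[.6445,-.269]}
TUB=np.array([.4145,-.3355]);TY=-.098
def cell(x,y,c=C,yaw=YAW): return c+np.array([np.cos(yaw)*x-np.sin(yaw)*y,np.sin(yaw)*x+np.cos(yaw)*y])/1e3
def track(names):
    out={}
    for n in names:
        P=[]
        for cam,ref in(("scene","s_d"),("side","d_d")):
            f=FR.setdefault(cam,None) or viewer.grab_frame(cam);FR[cam]=f
            img=f["img"][:,:,::-1];rf=cv2.imread(f"pics/{ref}.png")
            u,v=w2px(f,[*J[n],.06]).astype(int);t=rf[v-20:v+20,u-15:u+16];h=45
            y0,x0=max(0,v-20-h),max(0,u-15-h);s=img[y0:v+20+h,x0:u+16+h]
            m=cv2.matchTemplate(np.ascontiguousarray(s),t,cv2.TM_CCOEFF_NORMED);_,q,_,l=cv2.minMaxLoc(m)
            d=px2w(f,l[0]+x0+15,l[1]+y0+20,.06)[:2]-px2w(f,u,v,.06)[:2]
            P.append((round(q,2),(d*1000).round(0).tolist()))
        print(n,P)
FR={}
def to(x,y,z=None):
    o=r.get_obs();p=o["tcp_pos"];M=R.from_quat(np.roll(o["eef_rot"],-1)).as_matrix()
    d=M.T@(np.array([x,y,p[2] if z is None else z])-p);print("delta tool mm",(d*1000).round(1))
E
sed -i '/^if __name__/d' h.py; echo 'if __name__=="__main__": where()' >> h.py
python3 -c "
from h import *
track('ABCDE');to(*J['A']);where()"
```

```text
A [(1.0, [0.0, 0.0]), (1.0, [0.0, 0.0])]
B [(1.0, [0.0, 0.0]), (0.99, [0.0, 0.0])]
C [(1.0, [0.0, 0.0]), (1.0, [0.0, 0.0])]
D [(1.0, [0.0, 0.0]), (0.96, [-2.0, -5.0])]
E [(1.0, [0.0, 0.0]), (1.0, [0.0, 0.0])]
delta tool mm [-2.435e+02 -3.374e+02 -3.000e-01]
t 16.42 own [   1.7 -137. ] tcp [ 0.5618 -0.0997  0.1638] yaw -0.153 F [ 0.35 -0.75 -1.08] op 0.343
```

```bash

python3 -m inch '[{"rx":0,"ry":0,"rz":0,"dx":-122,"dy":-168,"dz":0,"grip":1},{"rx":0,"ry":0,"rz":0,"dx":-122,"dy":-168,"dz":0,"grip":1},{"rx":0,"ry":0,"rz":0,"dx":-122,"dy":-168,"dz":0,"grip":1},{"rx":0,"ry":0,"rz":0,"dx":-122,"dy":-168,"dz":0,"grip":1},{"rx":0,"ry":0,"rz":0,"dx":-122,"dy":-168,"dz":0,"grip":1}]' >/dev/null
python3 -m inch '[{"rx":0,"ry":0,"rz":0,"dx":-122,"dy":-169,"dz":0,"grip":1},{"rx":0,"ry":0,"rz":0,"dx":-122,"dy":-169,"dz":0,"grip":1},{"rx":0,"ry":0,"rz":0,"dx":-122,"dy":-169,"dz":0,"grip":1},{"rx":0,"ry":0,"rz":0,"dx":-122,"dy":-169,"dz":0,"grip":1},{"rx":0,"ry":0,"rz":0,"dx":-122,"dy":-169,"dz":0,"grip":1}]' >/dev/null
python3 -m inch '[{"rx":0,"ry":0,"rz":0,"dx":0,"dy":0,"dz":0,"grip":1},{"rx":0,"ry":0,"rz":0,"dx":0,"dy":0,"dz":0,"grip":1}]' >/dev/null
python3 - <<'E'
from h import *
where();to(*J['A'],.033)
w=grab("wrist","w1");print([w2px(w,[*J['A'],z]).round(0).tolist() for z in(.0,.082)])
E
```

```text
t 17.42 own [-244.4  200.5] tcp [0.3704 0.2715 0.1616] yaw -0.149 F [-0.05 -0.07  0.5 ] op 1.001
delta tool mm [ 2.900e+00 -1.000e-01  1.286e+02]
[[324.0, 183.0], [325.0, 202.0]]
```

View pics/w1.png

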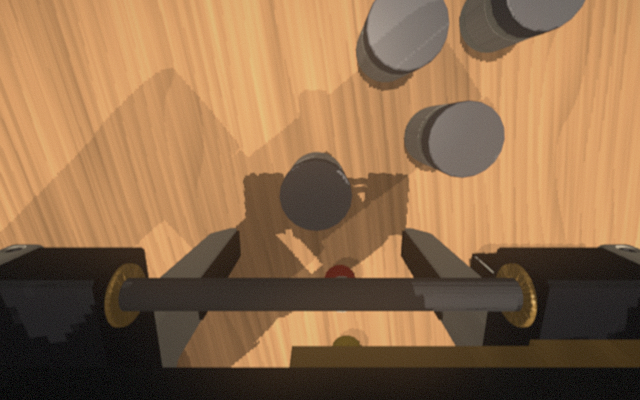

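Wrist picture: jar A's lid is centred at (316,192) between the open fingers, against a predicted (325,202). That is within the jaw clearance. I'll descend and grip.

```bash

python3 -m inch '[{"rx":0,"ry":0,"rz":0,"dx":-3,"dy":-2,"dz":0,"grip":1},{"rx":0,"ry":0,"rz":0,"dx":-3,"dy":-2,"dz":40,"grip":1},{"rx":0,"ry":0,"rz":0,"dx":-3,"dy":-2,"dz":80,"grip":1},{"rx":0,"ry":0,"rz":0,"dx":-3,"dy":-2,"dz":110,"grip":1},{"rx":0,"ry":0,"rz":0,"dx":-3,"dy":-2,"dz":128,"grip":1}]' >/dev/null
python3 h.py
python3 -m inch '[{"rx":0,"ry":0,"rz":0,"dx":0,"dy":0,"dz":0,"grip":1},{"rx":0,"ry":0,"rz":0,"dx":0,"dy":0,"dz":0,"grip":0.5},{"rx":0,"ry":0,"rz":0,"dx":0,"dy":0,"dz":0,"grip":0.5},{"rx":0,"ry":0,"rz":0,"dx":0,"dy":0,"dz":0,"grip":0.5},{"rx":0,"ry":0,"rz":0,"dx":0,"dy":0,"dz":0,"grip":0.5}]' 20 >/dev/null
python3 h.py
python3 -m inch '[{"rx":0,"ry":0,"rz":0,"dx":0,"dy":0,"dz":0,"grip":0.5},{"rx":0,"ry":0,"rz":0,"dx":0,"dy":0,"dz":0,"grip":0.5},{"rx":0,"ry":0,"rz":0,"dx":0,"dy":0,"dz":0,"grip":0.5},{"rx":0,"ry":0,"rz":0,"dx":0,"dy":0,"dz":0,"grip":0.5}]' 20 >/dev/null
python3 h.py
```

```text
t 17.88 own [-246.1  199.5] tcp [0.3687 0.2707 0.032 ] yaw -0.156 F [ 0.62 -0.19 -0.22] op 1.003
t 18.3 own [-244.9  202. ] tcp [0.3702 0.2731 0.0363] yaw -0.154 F [-5.    0.76  3.96] op 0.761
t 18.63 own [-245.6  201.9] tcp [0.3695 0.2731 0.0359] yaw -0.153 F [-4.92 -0.85  9.36] op 0.686
```

```bash

python3 -m inch '[{"rx":0,"ry":0,"rz":0,"dx":0,"dy":0,"dz":-25,"grip":0.5},{"rx":0,"ry":0,"rz":0,"dx":0,"dy":0,"dz":-60,"grip":0.5},{"rx":0,"ry":0,"rz":0,"dx":0,"dy":0,"dz":-95,"grip":0.5},{"rx":0,"ry":0,"rz":0,"dx":0,"dy":0,"dz":-115,"grip":0.5},{"rx":0,"ry":0,"rz":0,"dx":0,"dy":0,"dz":-115,"grip":0.5}]' >/dev/null
for i in 1 2 3 4 5 6; do python3 -m inch '[{"rx":0,"ry":0,"rz":0,"dx":0,"dy":0,"dz":0,"grip":0.5}]' | grep -E "force"; done
python3 -c "
from h import *
where();to(*cell(0,-72));to(*cell(58,-35,TUB,TY))"
```

```text
contact_force: [-0.9, -0.3, -3.4]
contact_force: [-0.5, -0.5, -3.1]
contact_force: [-0.1, 0.7, -3.2]
contact_force: [-0.2, 0.4, -3.2]
contact_force: [-0.4, -0.3, -2.6]
contact_force: [0.7, 0.6, -3.4]
t 19.55 own [-245.6  201.6] tcp [0.3694 0.2728 0.1495] yaw -0.153 F [ 0.7   0.59 -3.42] op 0.684
delta tool mm [245.6 273.6  -0. ]
delta tool mm [1.977e+02 6.258e+02 3.000e-01]
```

Weight reading is about 3.2 N, so jar A is full. It goes to the carton's right slot.

```bash

python3 -m inch '[{"rx":0,"ry":0,"rz":0,"dx":123,"dy":137,"dz":0,"grip":0.5},{"rx":0,"ry":0,"rz":0,"dx":123,"dy":137,"dz":0,"grip":0.5},{"rx":0,"ry":0,"rz":0,"dx":123,"dy":137,"dz":0,"grip":0.5},{"rx":0,"ry":0,"rz":0,"dx":123,"dy":137,"dz":0,"grip":0.5},{"rx":0,"ry":0,"rz":0,"dx":123,"dy":137,"dz":0,"grip":0.5}]' >/dev/null
python3 -m inch '[{"rx":0,"ry":0,"rz":0,"dx":123,"dy":137,"dz":0,"grip":0.5},{"rx":0,"ry":0,"rz":0,"dx":123,"dy":137,"dz":0,"grip":0.5},{"rx":0,"ry":0,"rz":0,"dx":123,"dy":137,"dz":0,"grip":0.5},{"rx":0,"ry":0,"rz":0,"dx":123,"dy":137,"dz":0,"grip":0.5},{"rx":0,"ry":0,"rz":0,"dx":123,"dy":137,"dz":0,"grip":0.5}]' >/dev/null
python3 -m inch '[{"rx":0,"ry":0,"rz":0,"dx":0,"dy":0,"dz":0,"grip":0.5},{"rx":0,"ry":0,"rz":0,"dx":0,"dy":0,"dz":0,"grip":0.5},{"rx":0,"ry":0,"rz":0,"dx":0,"dy":0,"dz":0,"grip":0.5}]' >/dev/null
python3 -c "
from h import *
where();to(*cell(0,-72),.0415);print(own(r.get_obs()['tcp_pos']))"
```

```text
t 20.63 own [ -0.2 -71.8] tcp [ 0.57   -0.035   0.1497] yaw -0.153 F [ 0.44  0.04 -3.09] op 0.682
delta tool mm [  0.3   0.3 108.2]
[ -0.16354053 -71.75263161]
```

```bash

python3 -m inch '[{"rx":0,"ry":0,"rz":0,"dx":0,"dy":0,"dz":35,"grip":0.5},{"rx":0,"ry":0,"rz":0,"dx":0,"dy":0,"dz":70,"grip":0.5},{"rx":0,"ry":0,"rz":0,"dx":0,"dy":0,"dz":95,"grip":0.5},{"rx":0,"ry":0,"rz":0,"dx":0,"dy":0,"dz":104,"grip":0.5},{"rx":0,"ry":0,"rz":0,"dx":0,"dy":0,"dz":104,"grip":0.5}]' >/dev/null
python3 h.py
for i in 1 2 3 ; do python3 -m inch '[{"rx":0,"ry":0,"rz":0,"dx":0,"dy":0,"dz":1.5,"grip":0.5},{"rx":0,"ry":0,"rz":0,"dx":0,"dy":0,"dz":1.5,"grip":0.5}]' >/dev/null
python3 h.py; done
```

```text
t 21.05 own [ -1.1 -71.4] tcp [ 0.5692 -0.0345  0.0445] yaw -0.152 F [-0.01 -0.88 -2.85] op 0.689
t 21.22 own [  1.5 -71.8] tcp [ 0.5717 -0.0353  0.0462] yaw -0.153 F [ 0.92  0.68 -3.22] op 0.687
t 21.38 own [  1.1 -72.2] tcp [ 0.5712 -0.0356  0.0442] yaw -0.153 F [-0.52  0.79 -3.34] op 0.683
t 21.55 own [  0.7 -72.3] tcp [ 0.5708 -0.0356  0.0419] yaw -0.153 F [-0.22 -0.04 -2.56] op 0.687
```

```bash

for i in 1 2 3 ; do python3 -m inch '[{"rx":0,"ry":0,"rz":0,"dx":0,"dy":0,"dz":1,"grip":0.5},{"rx":0,"ry":0,"rz":0,"dx":0,"dy":0,"dz":1,"grip":0.5}]' >/dev/null
python3 h.py; done
```

```text
t 21.72 own [  0.8 -72.1] tcp [ 0.5709 -0.0355  0.041 ] yaw -0.153 F [-0.57  0.87  0.52] op 0.683
t 21.88 own [  0.9 -71.8] tcp [ 0.5711 -0.0352  0.0407] yaw -0.154 F [-3.21  4.29 11.35] op 0.684
t 22.05 own [  1.2 -71.5] tcp [ 0.5714 -0.035   0.0403] yaw -0.153 F [-4.95  6.55 17.08] op 0.682
```

Jar A is seated, with contact at z = 0.041. I'll open a little, lift away and head for jar B after a drift check.

```bash

python3 -m inch '[{"rx":0,"ry":0,"rz":0,"dx":0,"dy":0,"dz":-1.5,"grip":0.78},{"rx":0,"ry":0,"rz":0,"dx":0,"dy":0,"dz":-1.5,"grip":0.78},{"rx":0,"ry":0,"rz":0,"dx":0,"dy":0,"dz":-1.5,"grip":0.78},{"rx":0,"ry":0,"rz":0,"dx":0,"dy":0,"dz":-1.5,"grip":0.78}]' >/dev/null
python3 h.py
python3 -m inch '[{"rx":0,"ry":0,"rz":0,"dx":0,"dy":0,"dz":-15,"grip":0.78},{"rx":0,"ry":0,"rz":0,"dx":0,"dy":0,"dz":-40,"grip":0.78},{"rx":0,"ry":0,"rz":0,"dx":0,"dy":0,"dz":-80,"grip":0.9},{"rx":0,"ry":0,"rz":0,"dx":0,"dy":0,"dz":-120,"grip":1},{"rx":0,"ry":0,"rz":0,"dx":0,"dy":0,"dz":-120,"grip":1}]' >/dev/null
python3 -c "
from h import *
track('BCDE');where();to(*J['B'])"
```

```text
t 22.38 own [  0.6 -72.4] tcp [ 0.5707 -0.0357  0.04  ] yaw -0.153 F [ 0.2  -0.06  0.02] op 0.776
B [(0.84, [0.0, 0.0]), (0.99, [0.0, 0.0])]
C [(1.0, [0.0, 0.0]), (1.0, [0.0, 0.0])]
D [(1.0, [0.0, 0.0]), (0.67, [17.0, 38.0])]
E [(1.0, [0.0, 0.0]), (1.0, [0.0, 0.0])]
t 22.9 own [  1.2 -72.3] tcp [ 0.5713 -0.0358  0.1613] yaw -0.153 F [-0.33  0.24 -1.08] op 0.992
delta tool mm [-122.4 -320.3   -0.4]
```

```bash

python3 -m inch '[{"rx":0,"ry":0,"rz":0,"dx":-62,"dy":-160,"dz":0,"grip":1},{"rx":0,"ry":0,"rz":0,"dx":-62,"dy":-160,"dz":0,"grip":1},{"rx":0,"ry":0,"rz":0,"dx":-62,"dy":-160,"dz":0,"grip":1},{"rx":0,"ry":0,"rz":0,"dx":-62,"dy":-160,"dz":0,"grip":1},{"rx":0,"ry":0,"rz":0,"dx":-62,"dy":-160,"dz":0,"grip":1}]' >/dev/null
python3 -m inch '[{"rx":0,"ry":0,"rz":0,"dx":-62,"dy":-160,"dz":0,"grip":1},{"rx":0,"ry":0,"rz":0,"dx":-62,"dy":-160,"dz":0,"grip":1},{"rx":0,"ry":0,"rz":0,"dx":-62,"dy":-160,"dz":0,"grip":1},{"rx":0,"ry":0,"rz":0,"dx":-62,"dy":-160,"dz":0,"grip":1},{"rx":0,"ry":0,"rz":0,"dx":-62,"dy":-160,"dz":0,"grip":1}]' >/dev/null
python3 -m inch '[{"rx":0,"ry":0,"rz":0,"dx":0,"dy":0,"dz":0,"grip":1},{"rx":0,"ry":0,"rz":0,"dx":0,"dy":0,"dz":0,"grip":1},{"rx":0,"ry":0,"rz":0,"dx":0,"dy":0,"dz":0,"grip":1}]' >/dev/null
python3 - <<'E'
from h import *
where();to(*J['B'],.034);track('BCD')
w=grab("wrist","w2");print([w2px(w,[*J['B'],z]).round(0).tolist() for z in(.0,.051,.082)])
g=cv2.cvtColor(w["img"],cv2.COLOR_RGB2HSV);m=((g[:,:,1]<40)&(g[:,:,2]>30)).astype(np.uint8);m[235:]=0
n,_,st,ce=cv2.connectedComponentsWithStats(m)
for s,c in zip(st[1:],ce[1:]):
    if s[4]>800: print(s,c.round(0))
E
```

```text
t 23.98 own [-123.   246.3] tcp [0.4974 0.2982 0.1593] yaw -0.155 F [ 0.02  0.42 -0.34] op 1.003
delta tool mm [  2.   -1.8 125.3]
B [(0.78, [-45.0, 92.0]), (0.71, [0.0, 0.0])]
C [(0.98, [0.0, 0.0]), (0.89, [0.0, 0.0])]
D [(0.97, [0.0, 0.0]), (0.58, [-79.0, 120.0])]
[[323.0, 182.0], [323.0, 192.0], [324.0, 200.0]]
[ 564    0   76   72 2997] [608.  30.]
[ 339    6   81   87 5095] [378.  49.]
[ 212   48   78   82 4675] [251.  88.]
```

```bash
python3 - <<'E'
from h import *
f=cv2.imread("pics/w2.png");g=cv2.cvtColor(f,cv2.COLOR_BGR2HSV)
print(g[192,316],g[192,280],g[130:240:10,320].tolist())
m=((g[:,:,1]<90)&(g[:,:,2]>25)).astype(np.uint8);m[235:]=0
n,_,st,ce=cv2.connectedComponentsWithStats(m)
for s,c in zip(st[1:],ce[1:]):
    if s[4]>800: print(s,c.round(0))
E
```

```text
[11 60 68] [ 16 130 106] [[15, 128, 191], [15, 131, 191], [16, 74, 111], [13, 61, 80], [14, 61, 71], [16, 61, 71], [15, 54, 66], [14, 56, 68], [13, 50, 72], [18, 49, 62], [14, 134, 135]]
[ 545    0   95   79 6709] [591.  36.]
[ 336    5   85   94 6140] [377.  51.]
[ 211   47   86   83 5499] [252.  89.]
[ 284  150   72   78 4272] [320. 189.]
[ 541  215   99   20 1216] [582. 227.]
```

```bash

python3 -m inch '[{"rx":0,"ry":0,"rz":0,"dx":-1,"dy":-2,"dz":0,"grip":1},{"rx":0,"ry":0,"rz":0,"dx":-1,"dy":-2,"dz":40,"grip":1},{"rx":0,"ry":0,"rz":0,"dx":-1,"dy":-2,"dz":80,"grip":1},{"rx":0,"ry":0,"rz":0,"dx":-1,"dy":-2,"dz":110,"grip":1},{"rx":0,"ry":0,"rz":0,"dx":-1,"dy":-2,"dz":125,"grip":1}]' >/dev/null
python3 -m inch '[{"rx":0,"ry":0,"rz":0,"dx":0,"dy":0,"dz":0,"grip":1},{"rx":0,"ry":0,"rz":0,"dx":0,"dy":0,"dz":0,"grip":0.5},{"rx":0,"ry":0,"rz":0,"dx":0,"dy":0,"dz":0,"grip":0.5},{"rx":0,"ry":0,"rz":0,"dx":0,"dy":0,"dz":0,"grip":0.5},{"rx":0,"ry":0,"rz":0,"dx":0,"dy":0,"dz":0,"grip":0.5}]' 20 >/dev/null
python3 -m inch '[{"rx":0,"ry":0,"rz":0,"dx":0,"dy":0,"dz":0,"grip":0.5},{"rx":0,"ry":0,"rz":0,"dx":0,"dy":0,"dz":0,"grip":0.5},{"rx":0,"ry":0,"rz":0,"dx":0,"dy":0,"dz":0,"grip":0.5},{"rx":0,"ry":0,"rz":0,"dx":0,"dy":0,"dz":0,"grip":0.5}]' 20 >/dev/null
python3 h.py
python3 -m inch '[{"rx":0,"ry":0,"rz":0,"dx":0,"dy":0,"dz":-25,"grip":0.5},{"rx":0,"ry":0,"rz":0,"dx":0,"dy":0,"dz":-60,"grip":0.5},{"rx":0,"ry":0,"rz":0,"dx":0,"dy":0,"dz":-95,"grip":0.5},{"rx":0,"ry":0,"rz":0,"dx":0,"dy":0,"dz":-115,"grip":0.5},{"rx":0,"ry":0,"rz":0,"dx":0,"dy":0,"dz":-115,"grip":0.5}]' >/dev/null
for i in 1 2 3 4 5 6; do python3 -m inch '[{"rx":0,"ry":0,"rz":0,"dx":0,"dy":0,"dz":0,"grip":0.5}]' | grep -E "force"; done
python3 -c "
from h import *
where();to(*cell(0,0));to(*cell(58,-35,TUB,TY))
f=grab('scene')
for p in [(176,181),(269,154),(217,197),(239,142)]: print(px2w(f,*p,.07).round(3))"
```

```text
t 25.3 own [-123.8  250.1] tcp [0.4972 0.3021 0.0361] yaw -0.153 F [1.07 0.3  7.13] op 0.687
contact_force: [-0.3, -0.7, -3.6]
contact_force: [0.4, 0.2, -2.9]
contact_force: [0.3, 0.4, -3.3]
contact_force: [-0.4, -0.2, -2.4]
contact_force: [0.4, 1.1, -2.9]
contact_force: [-0.1, -0.3, -2.5]
t 26.22 own [-124.6  249.6] tcp [0.4963 0.3016 0.1494] yaw -0.153 F [-0.13 -0.34 -2.53] op 0.683
delta tool mm [1.246e+02 2.496e+02 1.000e-01]
delta tool mm [7.680e+01 6.738e+02 4.000e-01]
[ 0.537 -0.406  0.07 ]
[ 0.341 -0.22   0.07 ]
[ 0.573 -0.268  0.07 ]
[ 0.298 -0.334  0.07 ]
```

B reads about 2.9 N, so it is full. It goes to the carton's left slot.

```bash

python3 -m inch '[{"rx":0,"ry":0,"rz":0,"dx":125,"dy":178,"dz":0,"grip":0.5},{"rx":0,"ry":0,"rz":0,"dx":125,"dy":178,"dz":0,"grip":0.5},{"rx":0,"ry":0,"rz":0,"dx":125,"dy":178,"dz":0,"grip":0.5},{"rx":0,"ry":0,"rz":0,"dx":125,"dy":178,"dz":0,"grip":0.5},{"rx":0,"ry":0,"rz":0,"dx":125,"dy":178,"dz":0,"grip":0.5}]' >/dev/null
python3 -m inch '[{"rx":0,"ry":0,"rz":0,"dx":0,"dy":0,"dz":0,"grip":0.5},{"rx":0,"ry":0,"rz":0,"dx":0,"dy":0,"dz":0,"grip":0.5},{"rx":0,"ry":0,"rz":0,"dx":0,"dy":0,"dz":0,"grip":0.5},{"rx":0,"ry":0,"rz":0,"dx":0,"dy":0,"dz":0,"grip":0.5}]' >/dev/null
python3 h.py
python3 -m inch '[{"rx":0,"ry":0,"rz":0,"dx":0,"dy":0,"dz":35,"grip":0.5},{"rx":0,"ry":0,"rz":0,"dx":0,"dy":0,"dz":70,"grip":0.5},{"rx":0,"ry":0,"rz":0,"dx":0,"dy":0,"dz":95,"grip":0.5},{"rx":0,"ry":0,"rz":0,"dx":0,"dy":0,"dz":104,"grip":0.5},{"rx":0,"ry":0,"rz":0,"dx":0,"dy":0,"dz":106,"grip":0.5}]' >/dev/null
for i in 1 2 3 ; do python3 -m inch '[{"rx":0,"ry":0,"rz":0,"dx":0,"dy":0,"dz":1,"grip":0.5},{"rx":0,"ry":0,"rz":0,"dx":0,"dy":0,"dz":1,"grip":0.5}]' >/dev/null
python3 h.py; done
```

```text
t 27.02 own [-5.3 80.2] tcp [0.5882 0.1159 0.15  ] yaw -0.152 F [ 0.49 -0.4  -3.48] op 0.685
t 27.6 own [-4.3 79.8] tcp [0.5892 0.1154 0.0443] yaw -0.153 F [-0.21  0.18 -2.2 ] op 0.685
t 27.77 own [-4.2 79.5] tcp [0.5892 0.1151 0.0431] yaw -0.153 F [-0.33  0.19 -2.84] op 0.681
t 27.93 own [-4.2 79.3] tcp [0.5892 0.1149 0.042 ] yaw -0.153 F [-0.47 -0.68  3.11] op 0.68
```

The move fell 8 mm short of the slot. I'll lift slightly and recentre.

```bash

python3 -m inch '[{"rx":0,"ry":0,"rz":0,"dx":0,"dy":0,"dz":-5,"grip":0.5},{"rx":0,"ry":0,"rz":0,"dx":4,"dy":7,"dz":-5,"grip":0.5},{"rx":0,"ry":0,"rz":0,"dx":4,"dy":7,"dz":-5,"grip":0.5},{"rx":0,"ry":0,"rz":0,"dx":4,"dy":7,"dz":-1,"grip":0.5},{"rx":0,"ry":0,"rz":0,"dx":4,"dy":7,"dz":0.5,"grip":0.5}]' >/dev/null
python3 h.py
python3 -m inch '[{"rx":0,"ry":0,"rz":0,"dx":0,"dy":0,"dz":0.5,"grip":0.5},{"rx":0,"ry":0,"rz":0,"dx":0,"dy":0,"dz":0.5,"grip":0.5}]' >/dev/null
python3 h.py
```

```text
t 28.35 own [ 0.1 72. ] tcp [0.5924 0.107  0.0415] yaw -0.154 F [-5.61 -3.83 22.54] op 0.684
t 28.52 own [ 0.1 72.2] tcp [0.5924 0.1072 0.0416] yaw -0.153 F [-3.61 -2.28 14.72] op 0.686
```

```bash

python3 -m inch '[{"rx":0,"ry":0,"rz":0,"dx":0,"dy":0,"dz":-1,"grip":0.78},{"rx":0,"ry":0,"rz":0,"dx":0,"dy":0,"dz":-1,"grip":0.78},{"rx":0,"ry":0,"rz":0,"dx":0,"dy":0,"dz":-1,"grip":0.78},{"rx":0,"ry":0,"rz":0,"dx":0,"dy":0,"dz":-1,"grip":0.78}]' >/dev/null
python3 -m inch '[{"rx":0,"ry":0,"rz":0,"dx":0,"dy":0,"dz":-15,"grip":0.78},{"rx":0,"ry":0,"rz":0,"dx":0,"dy":0,"dz":-40,"grip":0.78},{"rx":0,"ry":0,"rz":0,"dx":0,"dy":0,"dz":-80,"grip":0.9},{"rx":0,"ry":0,"rz":0,"dx":0,"dy":0,"dz":-120,"grip":1},{"rx":0,"ry":0,"rz":0,"dx":0,"dy":0,"dz":-120,"grip":1}]' >/dev/null
python3 -c "
from h import *
track('CDE');where();to(*J['C'])"
```

```text
C [(1.0, [0.0, 0.0]), (0.91, [0.0, 0.0])]
D [(1.0, [0.0, 0.0]), (0.53, [-58.0, 107.0])]
E [(1.0, [0.0, 0.0]), (1.0, [0.0, 0.0])]
t 29.37 own [-0.1 72.4] tcp [0.5922 0.1075 0.1623] yaw -0.153 F [-0.59  0.48 -0.53] op 0.988
delta tool mm [-175.4 -261.7   -0.3]
```

```bash
cat >> h.py <<'E'
def wjar(n,z=.034):
    w=grab("wrist");g=cv2.cvtColor(w["img"],cv2.COLOR_RGB2HSV);m=((g[:,:,1]<90)&(g[:,:,2]>25)).astype(np.uint8);m[235:]=0
    where();to(*J[n],z);print("pred lid",w2px(w,[*J[n],.051]).round(0))
    k,_,st,ce=cv2.connectedComponentsWithStats(m)
    for s,c in zip(st[1:],ce[1:]):
        if s[4]>800: print("comp",s.tolist(),"lid centre",s[0]+s[2]/2,s[1]+s[3]-36)
E
python3 -m inch '[{"rx":0,"ry":0,"rz":0,"dx":-88,"dy":-131,"dz":0,"grip":1},{"rx":0,"ry":0,"rz":0,"dx":-88,"dy":-131,"dz":0,"grip":1},{"rx":0,"ry":0,"rz":0,"dx":-88,"dy":-131,"dz":0,"grip":1},{"rx":0,"ry":0,"rz":0,"dx":-88,"dy":-131,"dz":0,"grip":1},{"rx":0,"ry":0,"rz":0,"dx":-88,"dy":-131,"dz":0,"grip":1}]' >/dev/null
python3 -m inch '[{"rx":0,"ry":0,"rz":0,"dx":-88,"dy":-131,"dz":0,"grip":1},{"rx":0,"ry":0,"rz":0,"dx":-88,"dy":-131,"dz":0,"grip":1},{"rx":0,"ry":0,"rz":0,"dx":-88,"dy":-131,"dz":0,"grip":1},{"rx":0,"ry":0,"rz":0,"dx":-88,"dy":-131,"dz":0,"grip":1},{"rx":0,"ry":0,"rz":0,"dx":-88,"dy":-131,"dz":0,"grip":1}]' >/dev/null
python3 -m inch '[{"rx":0,"ry":0,"rz":0,"dx":0,"dy":0,"dz":0,"grip":1},{"rx":0,"ry":0,"rz":0,"dx":0,"dy":0,"dz":0,"grip":1},{"rx":0,"ry":0,"rz":0,"dx":0,"dy":0,"dz":0,"grip":1}]' >/dev/null
python3 -c "
from h import *
wjar('C')"
```

```text
t 30.5 own [-175.9  333.1] tcp [0.4584 0.392  0.1606] yaw -0.155 F [ 0.34  0.43 -0.34] op 1.0
delta tool mm [  0.5  -1.1 126.6]
pred lid [322. 193.]
comp [580, 0, 60, 171, 9217] lid centre 610.0 135
comp [384, 124, 92, 73, 5303] lid centre 430.0 161
comp [282, 151, 72, 78, 4246] lid centre 318.0 193
```

```bash

python3 -m inch '[{"rx":0,"ry":0,"rz":0,"dx":-2,"dy":-1,"dz":0,"grip":1},{"rx":0,"ry":0,"rz":0,"dx":-2,"dy":-1,"dz":40,"grip":1},{"rx":0,"ry":0,"rz":0,"dx":-2,"dy":-1,"dz":80,"grip":1},{"rx":0,"ry":0,"rz":0,"dx":-2,"dy":-1,"dz":110,"grip":1},{"rx":0,"ry":0,"rz":0,"dx":-2,"dy":-1,"dz":125,"grip":1}]' >/dev/null
python3 -m inch '[{"rx":0,"ry":0,"rz":0,"dx":0,"dy":0,"dz":0,"grip":1},{"rx":0,"ry":0,"rz":0,"dx":0,"dy":0,"dz":0,"grip":0.5},{"rx":0,"ry":0,"rz":0,"dx":0,"dy":0,"dz":0,"grip":0.5},{"rx":0,"ry":0,"rz":0,"dx":0,"dy":0,"dz":0,"grip":0.5},{"rx":0,"ry":0,"rz":0,"dx":0,"dy":0,"dz":0,"grip":0.5}]' 20 >/dev/null
python3 -m inch '[{"rx":0,"ry":0,"rz":0,"dx":0,"dy":0,"dz":0,"grip":0.5},{"rx":0,"ry":0,"rz":0,"dx":0,"dy":0,"dz":0,"grip":0.5},{"rx":0,"ry":0,"rz":0,"dx":0,"dy":0,"dz":0,"grip":0.5},{"rx":0,"ry":0,"rz":0,"dx":0,"dy":0,"dz":0,"grip":0.5}]' 20 >/dev/null
python3 h.py
python3 -m inch '[{"rx":0,"ry":0,"rz":0,"dx":0,"dy":0,"dz":-25,"grip":0.5},{"rx":0,"ry":0,"rz":0,"dx":0,"dy":0,"dz":-60,"grip":0.5},{"rx":0,"ry":0,"rz":0,"dx":0,"dy":0,"dz":-95,"grip":0.5},{"rx":0,"ry":0,"rz":0,"dx":0,"dy":0,"dz":-115,"grip":0.5},{"rx":0,"ry":0,"rz":0,"dx":0,"dy":0,"dz":-115,"grip":0.5}]' >/dev/null
for i in 1 2 3 4 5 6; do python3 -m inch '[{"rx":0,"ry":0,"rz":0,"dx":0,"dy":0,"dz":0,"grip":0.5}]' | grep -E "force"; done
python3 -c "
from h import *
where();to(*cell(0,0));to(*cell(58,-35,TUB,TY))"
```

```text
t 31.67 own [-178.4  335.7] tcp [0.4564 0.395  0.0371] yaw -0.153 F [-1.71 -1.44  7.4 ] op 0.685
contact_force: [0.5, -0.3, -3.2]
contact_force: [0.2, -0.2, -2.4]
contact_force: [-0.1, -0.1, -3.0]
contact_force: [-0.1, -0.4, -1.2]
contact_force: [-0.6, 0.6, -2.5]
contact_force: [-0.3, -0.2, -1.9]
t 32.58 own [-178.8  335.1] tcp [0.4559 0.3944 0.1504] yaw -0.153 F [-0.34 -0.18 -1.91] op 0.682
delta tool mm [1.789e+02 3.351e+02 1.000e-01]
delta tool mm [1.310e+02 7.593e+02 5.000e-01]
```

C reads about 2.4 N, far above the 0.8 N maximum for an empty, so it is full. It goes to the middle slot.

```bash

python3 -m inch '[{"rx":0,"ry":0,"rz":0,"dx":90,"dy":168,"dz":0,"grip":0.5},{"rx":0,"ry":0,"rz":0,"dx":90,"dy":168,"dz":0,"grip":0.5},{"rx":0,"ry":0,"rz":0,"dx":90,"dy":168,"dz":0,"grip":0.5},{"rx":0,"ry":0,"rz":0,"dx":90,"dy":168,"dz":0,"grip":0.5},{"rx":0,"ry":0,"rz":0,"dx":90,"dy":168,"dz":0,"grip":0.5}]' >/dev/null
python3 -m inch '[{"rx":0,"ry":0,"rz":0,"dx":89,"dy":167,"dz":0,"grip":0.5},{"rx":0,"ry":0,"rz":0,"dx":89,"dy":167,"dz":0,"grip":0.5},{"rx":0,"ry":0,"rz":0,"dx":89,"dy":167,"dz":0,"grip":0.5},{"rx":0,"ry":0,"rz":0,"dx":89,"dy":167,"dz":0,"grip":0.5},{"rx":0,"ry":0,"rz":0,"dx":89,"dy":167,"dz":0,"grip":0.5}]' >/dev/null
python3 -m inch '[{"rx":0,"ry":0,"rz":0,"dx":0,"dy":0,"dz":0,"grip":0.5},{"rx":0,"ry":0,"rz":0,"dx":0,"dy":0,"dz":0,"grip":0.5},{"rx":0,"ry":0,"rz":0,"dx":0,"dy":0,"dz":0,"grip":0.5},{"rx":0,"ry":0,"rz":0,"dx":0,"dy":0,"dz":0,"grip":0.5}]' >/dev/null
python3 -c "
from h import *
where();to(*cell(0,0),.042)"
```

```text
t 33.75 own [-0.2  1.3] tcp [0.5812 0.0372 0.1511] yaw -0.152 F [-0.08 -0.25 -2.01] op 0.685
delta tool mm [  0.2   1.3 109.1]
```

```bash

python3 -m inch '[{"rx":0,"ry":0,"rz":0,"dx":0,"dy":1,"dz":35,"grip":0.5},{"rx":0,"ry":0,"rz":0,"dx":0,"dy":1,"dz":65,"grip":0.5},{"rx":0,"ry":0,"rz":0,"dx":0,"dy":1,"dz":90,"grip":0.5},{"rx":0,"ry":0,"rz":0,"dx":0,"dy":1,"dz":104,"grip":0.5},{"rx":0,"ry":0,"rz":0,"dx":0,"dy":1,"dz":107,"grip":0.5}]' >/dev/null
for i in 1 2 3 ; do python3 -m inch '[{"rx":0,"ry":0,"rz":0,"dx":0,"dy":0,"dz":1,"grip":0.5},{"rx":0,"ry":0,"rz":0,"dx":0,"dy":0,"dz":1,"grip":0.5}]' >/dev/null
python3 h.py; done
```

```text
t 34.33 own [ 0.4 -0. ] tcp [0.5816 0.0358 0.0436] yaw -0.152 F [ 0.46 -0.45 -1.93] op 0.69
t 34.5 own [ 0.7 -0.5] tcp [0.5818 0.0353 0.0428] yaw -0.153 F [-0.21 -0.97 -3.51] op 0.683
t 34.67 own [ 0.8 -0.4] tcp [0.5819 0.0354 0.0421] yaw -0.154 F [-1.    2.2   4.74] op 0.686
```

Seated. I'll release and go up, then on to D.

```bash

python3 -m inch '[{"rx":0,"ry":0,"rz":0,"dx":0,"dy":0,"dz":0,"grip":0.78},{"rx":0,"ry":0,"rz":0,"dx":0,"dy":0,"dz":0,"grip":0.78},{"rx":0,"ry":0,"rz":0,"dx":0,"dy":0,"dz":0,"grip":0.78},{"rx":0,"ry":0,"rz":0,"dx":0,"dy":0,"dz":0,"grip":0.78}]' >/dev/null
python3 -m inch '[{"rx":0,"ry":0,"rz":0,"dx":0,"dy":0,"dz":-15,"grip":0.78},{"rx":0,"ry":0,"rz":0,"dx":0,"dy":0,"dz":-40,"grip":0.78},{"rx":0,"ry":0,"rz":0,"dx":0,"dy":0,"dz":-80,"grip":0.9},{"rx":0,"ry":0,"rz":0,"dx":0,"dy":0,"dz":-120,"grip":1},{"rx":0,"ry":0,"rz":0,"dx":0,"dy":0,"dz":-120,"grip":1}]' >/dev/null
python3 -c "
from h import *
track('DE');where();to(*J['D']);to(*J['E'])"
```

```text
D [(0.75, [0.0, 0.0]), (0.56, [-55.0, -100.0])]
E [(1.0, [0.0, 0.0]), (1.0, [0.0, 0.0])]
t 35.52 own [ 1.  -0.7] tcp [0.5821 0.0351 0.1625] yaw -0.153 F [-1.21 -0.25 -1.35] op 0.992
delta tool mm [-7.210e+01 -3.627e+02 -1.000e-01]
delta tool mm [1.083e+02 2.909e+02 2.000e-01]
```

```bash

python3 -m inch '[{"rx":0,"ry":0,"rz":0,"dx":-36,"dy":-182,"dz":0,"grip":1},{"rx":0,"ry":0,"rz":0,"dx":-36,"dy":-182,"dz":0,"grip":1},{"rx":0,"ry":0,"rz":0,"dx":-36,"dy":-182,"dz":0,"grip":1},{"rx":0,"ry":0,"rz":0,"dx":-36,"dy":-182,"dz":0,"grip":1},{"rx":0,"ry":0,"rz":0,"dx":-36,"dy":-182,"dz":0,"grip":1}]' >/dev/null
python3 -m inch '[{"rx":0,"ry":0,"rz":0,"dx":-36,"dy":-181,"dz":0,"grip":1},{"rx":0,"ry":0,"rz":0,"dx":-36,"dy":-181,"dz":0,"grip":1},{"rx":0,"ry":0,"rz":0,"dx":-36,"dy":-181,"dz":0,"grip":1},{"rx":0,"ry":0,"rz":0,"dx":-36,"dy":-181,"dz":0,"grip":1},{"rx":0,"ry":0,"rz":0,"dx":-36,"dy":-181,"dz":0,"grip":1}]' >/dev/null
python3 -m inch '[{"rx":0,"ry":0,"rz":0,"dx":0,"dy":0,"dz":0,"grip":1},{"rx":0,"ry":0,"rz":0,"dx":0,"dy":0,"dz":0,"grip":1},{"rx":0,"ry":0,"rz":0,"dx":0,"dy":0,"dz":0,"grip":1}]' >/dev/null
python3 -c "
from h import *
wjar('D')"
```

```text
t 36.65 own [-71.4 360.7] tcp [0.566  0.4033 0.1602] yaw -0.155 F [-0.09  0.12 -0.34] op 0.998
delta tool mm [  0.5  -1.4 126.2]
pred lid [322. 193.]
comp [476, 0, 164, 217, 32681] lid centre 558.0 181
comp [279, 150, 72, 78, 4286] lid centre 315.0 192
```

```bash

python3 -m inch '[{"rx":0,"ry":0,"rz":0,"dx":-4,"dy":-2,"dz":0,"grip":1},{"rx":0,"ry":0,"rz":0,"dx":-4,"dy":-2,"dz":40,"grip":1},{"rx":0,"ry":0,"rz":0,"dx":-4,"dy":-2,"dz":80,"grip":1},{"rx":0,"ry":0,"rz":0,"dx":-4,"dy":-2,"dz":110,"grip":1},{"rx":0,"ry":0,"rz":0,"dx":-4,"dy":-2,"dz":125,"grip":1}]' >/dev/null
python3 -m inch '[{"rx":0,"ry":0,"rz":0,"dx":0,"dy":0,"dz":0,"grip":1},{"rx":0,"ry":0,"rz":0,"dx":0,"dy":0,"dz":0,"grip":0.5},{"rx":0,"ry":0,"rz":0,"dx":0,"dy":0,"dz":0,"grip":0.5},{"rx":0,"ry":0,"rz":0,"dx":0,"dy":0,"dz":0,"grip":0.5},{"rx":0,"ry":0,"rz":0,"dx":0,"dy":0,"dz":0,"grip":0.5}]' 15 >/dev/null
python3 -m inch '[{"rx":0,"ry":0,"rz":0,"dx":0,"dy":0,"dz":0,"grip":0.5},{"rx":0,"ry":0,"rz":0,"dx":0,"dy":0,"dz":0,"grip":0.5},{"rx":0,"ry":0,"rz":0,"dx":0,"dy":0,"dz":0,"grip":0.5},{"rx":0,"ry":0,"rz":0,"dx":0,"dy":0,"dz":0,"grip":0.5}]' 15 >/dev/null
python3 h.py
python3 -m inch '[{"rx":0,"ry":0,"rz":0,"dx":0,"dy":0,"dz":-25,"grip":0.5},{"rx":0,"ry":0,"rz":0,"dx":0,"dy":0,"dz":-60,"grip":0.5},{"rx":0,"ry":0,"rz":0,"dx":0,"dy":0,"dz":-95,"grip":0.5},{"rx":0,"ry":0,"rz":0,"dx":0,"dy":0,"dz":-115,"grip":0.5},{"rx":0,"ry":0,"rz":0,"dx":0,"dy":0,"dz":-115,"grip":0.5}]' >/dev/null
for i in 1 2 3 4 5 6; do python3 -m inch '[{"rx":0,"ry":0,"rz":0,"dx":0,"dy":0,"dz":0,"grip":0.5}]' | grep -E "force"; done
python3 -c "
from h import *
where();to(*cell(58,-35,TUB,TY));to(*cell(0,0,TUB,TY));track('E')"
```

```text
t 37.82 own [-75.3 364.7] tcp [0.5627 0.4078 0.0373] yaw -0.153 F [-0.71 -0.29  7.14] op 0.681
contact_force: [-0.1, 0.0, -0.4]
contact_force: [0.4, 0.1, -1.4]
contact_force: [0.2, 0.1, -0.0]
contact_force: [0.6, -0.4, -0.9]
contact_force: [-0.5, -0.4, -0.6]
contact_force: [-0.2, -0.9, -0.7]
t 38.73 own [-75.8 364.1] tcp [0.5621 0.4073 0.1504] yaw -0.153 F [-0.25 -0.9  -0.66] op 0.689
delta tool mm [2.800e+01 7.884e+02 5.000e-01]
delta tool mm [-3.190e+01  7.567e+02  5.000e-01]
E [(1.0, [0.0, 0.0]), (1.0, [0.0, 0.0])]
```

D reads about 0.7 N, so it is empty. It goes to the tub.

```bash
sed -i 's/^TUB=.*;/TUB=np.array([.411,-.334]);/' h.py
for i in 1 2 3 4; do python3 -m inch '[{"rx":0,"ry":0,"rz":0,"dx":3,"dy":195,"dz":0,"grip":0.5},{"rx":0,"ry":0,"rz":0,"dx":3,"dy":195,"dz":0,"grip":0.5},{"rx":0,"ry":0,"rz":0,"dx":3,"dy":195,"dz":0,"grip":0.5},{"rx":0,"ry":0,"rz":0,"dx":3,"dy":195,"dz":0,"grip":0.5},{"rx":0,"ry":0,"rz":0,"dx":3,"dy":195,"dz":0,"grip":0.5}]' >/dev/null; done
python3 -m inch '[{"rx":0,"ry":0,"rz":0,"dx":0,"dy":0,"dz":0,"grip":0.5},{"rx":0,"ry":0,"rz":0,"dx":0,"dy":0,"dz":0,"grip":0.5},{"rx":0,"ry":0,"rz":0,"dx":0,"dy":0,"dz":0,"grip":0.5}]' >/dev/null
python3 -c "
from h import *
where();to(*cell(45,-25,TUB,TY),.042)
f=grab('scene','s_e');g=grab('side','d_e');w=grab('wrist')
im=np.zeros((600,800,3),np.uint8);im[:300,:400]=crop(f['img'],165,110,133,100,3)[:300,:400] if 0 else cv2.resize(f['img'][110:210,165:298],(400,300));im[:300,400:]=cv2.resize(g['img'][260:360,280:413],(400,300))
im[300:,:480]=cv2.resize(w['img'],(480,300));cv2.imwrite('pics/c11.png',im[:,:,::-1])
c=cell(0,0,TUB,TY)
for F,o in((f,(165,110,0)),(g,(280,260,400))):
  print([(((w2px(F,[*cell(a,b,TUB,TY),.07])-o[:2])*3)+[o[2],0]).round(0).tolist() for a,b in((-120,-80),(-120,80),(120,80),(120,-80))])"
```

```text
t 40.75 own [ -63.9 -415.2] tcp [ 0.4544 -0.3646  0.151 ] yaw -0.154 F [ 1.    0.86 -0.9 ] op 0.685
delta tool mm [ -1.2  -1.1 109. ]
[[168.0, 81.0], [306.0, 108.0], [177.0, 238.0], [22.0, 201.0]]
[[461.0, 277.0], [411.0, 89.0], [700.0, 20.0], [773.0, 195.0]]
```

View pics/c11.png

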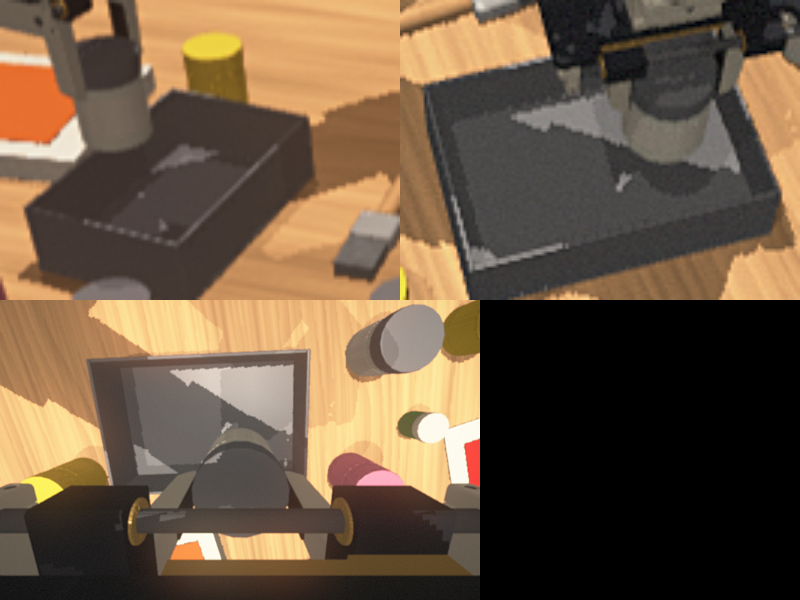

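Picture: jar D hangs over the tub, inside the rim. The rim corners put the tub's centre about 8 mm further in x than I assumed, which leaves ample room. I'll lower it here.

```bash
sed -i 's/^TUB=.*;/TUB=np.array([.419,-.333]);/' h.py
python3 -m inch '[{"rx":0,"ry":0,"rz":0,"dx":4,"dy":0,"dz":35,"grip":0.5},{"rx":0,"ry":0,"rz":0,"dx":4,"dy":0,"dz":65,"grip":0.5},{"rx":0,"ry":0,"rz":0,"dx":4,"dy":0,"dz":90,"grip":0.5},{"rx":0,"ry":0,"rz":0,"dx":4,"dy":0,"dz":104,"grip":0.5},{"rx":0,"ry":0,"rz":0,"dx":4,"dy":0,"dz":107,"grip":0.5}]' >/dev/null
for i in 1 2 3 4; do python3 -m inch '[{"rx":0,"ry":0,"rz":0,"dx":0,"dy":0,"dz":1,"grip":0.5},{"rx":0,"ry":0,"rz":0,"dx":0,"dy":0,"dz":1,"grip":0.5}]' >/dev/null
python3 h.py; done
```

```text
t 41.48 own [ -59.1 -415.6] tcp [ 0.4591 -0.3657  0.0441] yaw -0.153 F [ 0.   -0.09 -0.54] op 0.684
t 41.65 own [ -59.1 -416. ] tcp [ 0.459  -0.3661  0.0432] yaw -0.153 F [-0.27  0.16 -0.52] op 0.686
t 41.82 own [ -59.5 -415.9] tcp [ 0.4586 -0.3659  0.0416] yaw -0.153 F [-0.73  0.71 -0.89] op 0.685
t 41.98 own [ -59.6 -416. ] tcp [ 0.4585 -0.366   0.0413] yaw -0.153 F [-4.3   1.91 11.11] op 0.685
```

Seated. I'll release, rise and move on to E at (0.6445, -0.269).

```bash

python3 -m inch '[{"rx":0,"ry":0,"rz":0,"dx":0,"dy":0,"dz":-1,"grip":0.78},{"rx":0,"ry":0,"rz":0,"dx":0,"dy":0,"dz":-1,"grip":0.78},{"rx":0,"ry":0,"rz":0,"dx":0,"dy":0,"dz":-1,"grip":0.78},{"rx":0,"ry":0,"rz":0,"dx":0,"dy":0,"dz":-1,"grip":0.78}]' >/dev/null
python3 -m inch '[{"rx":0,"ry":0,"rz":0,"dx":0,"dy":0,"dz":-15,"grip":0.78},{"rx":0,"ry":0,"rz":0,"dx":0,"dy":0,"dz":-40,"grip":0.78},{"rx":0,"ry":0,"rz":0,"dx":0,"dy":0,"dz":-80,"grip":0.9},{"rx":0,"ry":0,"rz":0,"dx":0,"dy":0,"dz":-120,"grip":1},{"rx":0,"ry":0,"rz":0,"dx":0,"dy":0,"dz":-120,"grip":1}]' >/dev/null
python3 -c "
from h import *
track('E');where();to(*J['E'])"
```

```text
E [(0.95, [0.0, 0.0]), (0.49, [-4.0, 34.0])]
t 42.83 own [ -59.1 -416.1] tcp [ 0.4589 -0.3662  0.1623] yaw -0.153 F [ 0.39  0.71 -0.68] op 0.989
delta tool mm [ 168.5 -124.5    0.2]
```

```bash

python3 -m inch '[{"rx":0,"ry":0,"rz":0,"dx":84,"dy":-62,"dz":0,"grip":1},{"rx":0,"ry":0,"rz":0,"dx":84,"dy":-62,"dz":0,"grip":1},{"rx":0,"ry":0,"rz":0,"dx":166,"dy":-124,"dz":0,"grip":1},{"rx":0,"ry":0,"rz":0,"dx":166,"dy":-124,"dz":0,"grip":1},{"rx":0,"ry":0,"rz":0,"dx":166,"dy":-124,"dz":0,"grip":1}]' >/dev/null
python3 -m inch '[{"rx":0,"ry":0,"rz":0,"dx":0,"dy":0,"dz":0,"grip":1},{"rx":0,"ry":0,"rz":0,"dx":0,"dy":0,"dz":0,"grip":1},{"rx":0,"ry":0,"rz":0,"dx":0,"dy":0,"dz":0,"grip":1}]' >/dev/null
python3 -c "
from h import *
wjar('E')"
```

```text
t 43.55 own [ 105.1 -292.4] tcp [ 0.6403 -0.2691  0.1598] yaw -0.154 F [ 0.78 -0.54  0.37] op 1.002
delta tool mm [  4.4  -0.7 125.8]
pred lid [326. 194.]
comp [375, 0, 96, 104, 6308] lid centre 423.0 68
comp [617, 0, 23, 235, 2990] lid centre 628.5 199
comp [38, 68, 100, 54, 3876] lid centre 88.0 86
comp [288, 161, 72, 74, 4216] lid centre 324.0 199
comp [0, 194, 242, 41, 8583] lid centre 121.0 199
```

```bash
python3 - <<'E'
from h import *
f=grab("scene");g=grab("side");w=grab("wrist")
print(px2w(f,178,246,.08).round(3),px2w(g,461,234,.08).round(3))
h=cv2.cvtColor(w["img"],cv2.COLOR_RGB2HSV);m=((h[:,:,1]<90)&(h[:,:,2]>25));
print([np.flatnonzero(m[y,260:400]).tolist()[::200] and (260+np.flatnonzero(m[y,260:400])[[0,-1]]).tolist() for y in range(160,260,10)])
m=((abs(h[:,:,0].astype(int)-27)<5)&(h[:,:,1]>170)).astype(np.uint8)
n,_,st,ce=cv2.connectedComponentsWithStats(m);print([s.tolist() for s in st[1:] if s[4]>300])
E
```

```text
[ 0.764 -0.26   0.08 ] [ 0.77  -0.257  0.08 ]
[[315, 330], [301, 344], [296, 349], [291, 356], [288, 358], [288, 358], [292, 354], [301, 346], [], []]
[[430, 139, 72, 70, 3221]]
```

```bash

python3 -m inch '[{"rx":0,"ry":0,"rz":0,"dx":2,"dy":6,"dz":0,"grip":1},{"rx":0,"ry":0,"rz":0,"dx":2,"dy":6,"dz":40,"grip":1},{"rx":0,"ry":0,"rz":0,"dx":2,"dy":6,"dz":80,"grip":1},{"rx":0,"ry":0,"rz":0,"dx":2,"dy":6,"dz":110,"grip":1},{"rx":0,"ry":0,"rz":0,"dx":2,"dy":6,"dz":125,"grip":1}]' >/dev/null
python3 -m inch '[{"rx":0,"ry":0,"rz":0,"dx":0,"dy":0,"dz":0,"grip":1},{"rx":0,"ry":0,"rz":0,"dx":0,"dy":0,"dz":0,"grip":0.5},{"rx":0,"ry":0,"rz":0,"dx":0,"dy":0,"dz":0,"grip":0.5},{"rx":0,"ry":0,"rz":0,"dx":0,"dy":0,"dz":0,"grip":0.5},{"rx":0,"ry":0,"rz":0,"dx":0,"dy":0,"dz":0,"grip":0.5}]' 15 >/dev/null
python3 -m inch '[{"rx":0,"ry":0,"rz":0,"dx":0,"dy":0,"dz":0,"grip":0.5},{"rx":0,"ry":0,"rz":0,"dx":0,"dy":0,"dz":0,"grip":0.5},{"rx":0,"ry":0,"rz":0,"dx":0,"dy":0,"dz":0,"grip":0.5},{"rx":0,"ry":0,"rz":0,"dx":0,"dy":0,"dz":0,"grip":0.5}]' 15 >/dev/null
python3 h.py
python3 -m inch '[{"rx":0,"ry":0,"rz":0,"dx":0,"dy":0,"dz":-25,"grip":0.5},{"rx":0,"ry":0,"rz":0,"dx":0,"dy":0,"dz":-60,"grip":0.5},{"rx":0,"ry":0,"rz":0,"dx":0,"dy":0,"dz":-95,"grip":0.5},{"rx":0,"ry":0,"rz":0,"dx":0,"dy":0,"dz":-115,"grip":0.5},{"rx":0,"ry":0,"rz":0,"dx":0,"dy":0,"dz":-115,"grip":0.5}]' >/dev/null
for i in 1 2 3 4 5 6; do python3 -m inch '[{"rx":0,"ry":0,"rz":0,"dx":0,"dy":0,"dz":0,"grip":0.5}]' | grep -E "force"; done
python3 -c "
from h import *
where();to(*cell(-45,25,TUB,TY))"
```

```text
t 44.87 own [ 108.8 -297.9] tcp [ 0.643  -0.2752  0.0373] yaw -0.153 F [-0.84  0.75  6.5 ] op 0.681
contact_force: [-0.2, 0.1, -2.0]
contact_force: [-0.3, 0.5, -1.5]
contact_force: [0.5, 0.1, -0.6]
contact_force: [-0.3, 0.2, -0.3]
contact_force: [-0.2, 1.1, -0.2]
contact_force: [0.8, -0.6, 0.2]
t 45.78 own [ 108.1 -297.7] tcp [ 0.6424 -0.2749  0.1504] yaw -0.153 F [ 0.77 -0.64  0.2 ] op 0.684
delta tool mm [-2.581e+02  6.930e+01  2.000e-01]
```

E reads about 0.5 N, so it is empty. It goes to the tub.

```bash

for i in 1 2; do python3 -m inch '[{"rx":0,"ry":0,"rz":0,"dx":-129,"dy":34.5,"dz":0,"grip":0.5},{"rx":0,"ry":0,"rz":0,"dx":-129,"dy":34.5,"dz":0,"grip":0.5},{"rx":0,"ry":0,"rz":0,"dx":-129,"dy":34.5,"dz":0,"grip":0.5},{"rx":0,"ry":0,"rz":0,"dx":-129,"dy":34.5,"dz":0,"grip":0.5},{"rx":0,"ry":0,"rz":0,"dx":-129,"dy":34.5,"dz":0,"grip":0.5}]' >/dev/null; done
python3 -m inch '[{"rx":0,"ry":0,"rz":0,"dx":0,"dy":0,"dz":0,"grip":0.5},{"rx":0,"ry":0,"rz":0,"dx":0,"dy":0,"dz":0,"grip":0.5},{"rx":0,"ry":0,"rz":0,"dx":0,"dy":0,"dz":0,"grip":0.5}]' >/dev/null
python3 -c "
from h import *
where();to(*cell(-45,25,TUB,TY),.042)"
python3 -m inch '[{"rx":0,"ry":0,"rz":0,"dx":0,"dy":0,"dz":35,"grip":0.5},{"rx":0,"ry":0,"rz":0,"dx":0,"dy":0,"dz":65,"grip":0.5},{"rx":0,"ry":0,"rz":0,"dx":0,"dy":0,"dz":90,"grip":0.5},{"rx":0,"ry":0,"rz":0,"dx":0,"dy":0,"dz":104,"grip":0.5},{"rx":0,"ry":0,"rz":0,"dx":0,"dy":0,"dz":107,"grip":0.5}]' >/dev/null
for i in 1 2 3 4; do python3 -m inch '[{"rx":0,"ry":0,"rz":0,"dx":0,"dy":0,"dz":1,"grip":0.5},{"rx":0,"ry":0,"rz":0,"dx":0,"dy":0,"dz":1,"grip":0.5}]' >/dev/null
python3 h.py; done
```

```text
t 46.87 own [-148.3 -366.6] tcp [ 0.3784 -0.3036  0.1511] yaw -0.152 F [ 1.    0.75 -0.61] op 0.684
delta tool mm [ -1.8   0.4 109.1]
t 47.45 own [-148.9 -366.8] tcp [ 0.3778 -0.3038  0.0436] yaw -0.153 F [ 0.38  1.02 -0.35] op 0.689
t 47.62 own [-149.1 -367. ] tcp [ 0.3776 -0.3039  0.043 ] yaw -0.153 F [-0.8  -0.1  -0.78] op 0.685
t 47.78 own [-149.5 -366.9] tcp [ 0.3772 -0.3037  0.0415] yaw -0.153 F [-0.83  0.34 -1.92] op 0.684
t 47.95 own [-149.7 -366.9] tcp [ 0.3769 -0.3037  0.041 ] yaw -0.153 F [-4.35  2.96 11.19] op 0.685
```

```bash

python3 -m inch '[{"rx":0,"ry":0,"rz":0,"dx":0,"dy":0,"dz":-1,"grip":0.78},{"rx":0,"ry":0,"rz":0,"dx":0,"dy":0,"dz":-1,"grip":0.78},{"rx":0,"ry":0,"rz":0,"dx":0,"dy":0,"dz":-1,"grip":0.78},{"rx":0,"ry":0,"rz":0,"dx":0,"dy":0,"dz":-1,"grip":0.78}]' >/dev/null
python3 -m inch '[{"rx":0,"ry":0,"rz":0,"dx":0,"dy":0,"dz":-15,"grip":0.78},{"rx":0,"ry":0,"rz":0,"dx":0,"dy":0,"dz":-40,"grip":0.78},{"rx":0,"ry":0,"rz":0,"dx":0,"dy":0,"dz":-80,"grip":0.8},{"rx":0,"ry":0,"rz":0,"dx":0,"dy":0,"dz":-120,"grip":0.8},{"rx":0,"ry":0,"rz":0,"dx":0,"dy":0,"dz":-160,"grip":0.8}]' >/dev/null
python3 -m inch '[{"rx":0,"ry":0,"rz":0,"dx":0,"dy":0,"dz":-40,"grip":0.8},{"rx":0,"ry":0,"rz":0,"dx":0,"dy":0,"dz":-60,"grip":0.8},{"rx":0,"ry":0,"rz":0,"dx":0,"dy":0,"dz":-60,"grip":0.8},{"rx":0,"ry":0,"rz":0,"dx":0,"dy":0,"dz":-60,"grip":0.8}]' >/dev/null
python3 -c "
from h import *
where()
f=grab('scene');g=grab('side')
im=np.zeros((600,780,3),np.uint8);im[:300]=crop(f['img'],160,130,260,100,3)[:300];im[300:,:]=crop(g['img'],215,120,260,100,3)
im2=np.zeros((600,780,3),np.uint8)
im=np.vstack([cv2.resize(f['img'][120:300,130:450],(520,293)),cv2.resize(g['img'][60:380,200:500],(520,555))[:307]]) if 0 else np.hstack([cv2.resize(f['img'][115:335,110:430],(480,330)),cv2.resize(g['img'][120:370,270:480],(320,381))[:330]])
cv2.imwrite('pics/fin.png',im[:,:,::-1])"
```

```text
t 49.03 own [-149.5 -366.9] tcp [ 0.3772 -0.3037  0.2616] yaw -0.153 F [-0.84  0.97 -0.36] op 0.801
```

View pics/fin.png

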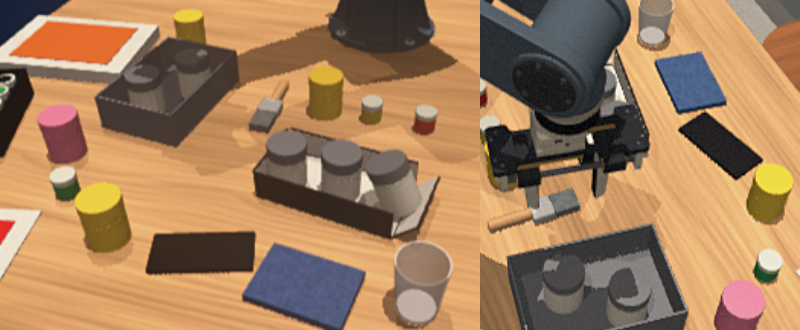

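Picture: the tub holds D and E, and A and C stand upright. But jar B (left slot, scene crop (395,180)) leans, and the left side has been pushed partly open. I'll move the arm clear and take a detailed look.

```bash

for i in 1 2 3; do python3 -m inch '[{"rx":0,"ry":0,"rz":0,"dx":-5,"dy":-186,"dz":0,"grip":0.8},{"rx":0,"ry":0,"rz":0,"dx":-5,"dy":-186,"dz":0,"grip":0.8},{"rx":0,"ry":0,"rz":0,"dx":-5,"dy":-186,"dz":0,"grip":0.8},{"rx":0,"ry":0,"rz":0,"dx":-5,"dy":-186,"dz":0,"grip":0.8},{"rx":0,"ry":0,"rz":0,"dx":-5,"dy":-186,"dz":0,"grip":0.8}]' >/dev/null; done
python3 -c "
from h import *
where()
f=grab('scene','s_f');g=grab('side','d_f');w=grab('wrist','w_f')
e=cv2.imread('pics/s_e.png')[:,:,::-1]
im=np.zeros((600,800,3),np.uint8)
im[:300,:400]=cv2.resize(f['img'][190:280,290:410],(400,300),interpolation=cv2.INTER_CUBIC)
im[:300,400:]=cv2.resize(g['img'][130:228,285:415],(400,300),interpolation=cv2.INTER_CUBIC)
im[300:,:400]=cv2.resize(e[190:280,290:410],(400,300),interpolation=cv2.INTER_CUBIC)
im[300:,400:]=cv2.resize(w['img'],(400,250))[:300] if 0 else cv2.resize(w['img'],(400,300))
cv2.imwrite('pics/fix.png',im[:,:,::-1])
c,s=np.cos(YAW),np.sin(YAW)
for F,o,k,b in((f,(290,190),3.333,0),(g,(285,130),3.07,400)):
  P=lambda x,y,z:((w2px(F,[*cell(x,y),z/1e3])-o)*k+[b,0]).round(0).tolist()
  print('hinge',P(-59,115,4),P(59,115,4),'lidB upright',P(0,72,86),'lidC',P(0,0,86),'A',P(0,-72,86))
  for t in(.6,.8,1.,1.2,1.4,1.57): print(t,P(-59,115+48*np.cos(t),4+48*np.sin(t)),P(59,115+48*np.cos(t),4+48*np.sin(t)))
"
```

```text
t 50.38 own [-165.9  194.7] tcp [0.4471 0.2538 0.2592] yaw -0.151 F [-0.02 -0.65 -0.6 ] op 0.799
hinge [323.0, 163.0] [272.0, 273.0] lidB upright [248.0, 109.0] lidC [149.0, 81.0] A [55.0, 55.0]
0.6 [381.0, 150.0] [334.0, 262.0]
0.8 [374.0, 140.0] [326.0, 251.0]
1.0 [364.0, 131.0] [315.0, 241.0]
1.2 [353.0, 123.0] [303.0, 233.0]
1.4 [341.0, 117.0] [290.0, 226.0]
1.57 [330.0, 113.0] [278.0, 221.0]
hinge [502.0, 116.0] [617.0, 99.0] lidB upright [573.0, 78.0] lidC [592.0, 133.0] A [613.0, 191.0]
0.6 [494.0, 69.0] [609.0, 52.0]
0.8 [495.0, 68.0] [611.0, 51.0]
1.0 [497.0, 69.0] [613.0, 52.0]
1.2 [499.0, 72.0] [615.0, 54.0]
1.4 [501.0, 77.0] [618.0, 59.0]
1.57 [502.0, 82.0] [620.0, 64.0]
```

View pics/fix.png

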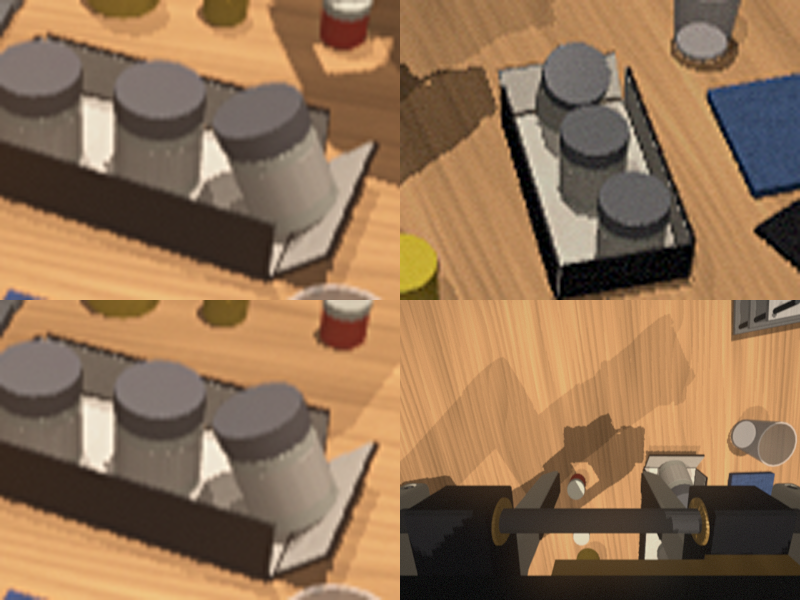

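Picture: jar B leans about 20°. Its lid is near scene crop (260,107) and side crop (577,70), its base has slid out toward the left side, and that side is pushed to about 0.8 rad. The jar must have swung about the jaw axis while I carried it. My plan is to tilt the tool to match B, grip it, lift it and stand it upright elsewhere, then re-fold the left side. First, B's pose from the pixels.

```bash
python3 - <<'E'
from h import *
from scipy.optimize import least_squares
f=grab("scene");g=grab("side")
S=lambda x,y:(290+x/3.333,190+y/3.333); D=lambda x,y:(285+(x-400)/3.07,130+y/3.07)
def tri(a,b):
    s=least_squares(lambda p:np.r_[w2px(f,p)-a,w2px(g,p)-b],[.59,.1,.08]); return s.x,s.fun.round(1)
for n,a,b in(("B",S(260,107),D(577,70)),("C",S(160,88),D(594,131)),("A",S(38,68),D(635,200))):
    p,e=tri(a,b);print(n,p.round(4),"own",own(p).round(1),e)
    if n=="B":B=p
# axis direction in scene crop for tilt t (base toward +own y)
v=np.array([-np.sin(YAW),np.cos(YAW)])
for t in(0,.1,.2,.3,.4,.5):
    q=B+.08*np.r_[np.sin(t)*v,-np.cos(t)]
    print(t,((w2px(f,q)-w2px(f,B))*3.33).round(0),((w2px(g,q)-w2px(g,B))*3.07).round(0),"base own",own(q).round(0),q[2].round(3))
# panel edge angle by gradient: print right-panel corners predicted
where();to(*B[:2])
E
```

```text
B [0.5965 0.1141 0.0918] own [ 3.2 79.7] [-0.6  0.4 -0.7 -0.7]
C [0.584  0.043  0.0828] own [1.7 7.5] [-0.6  0.4 -0.6 -0.6]
A [ 0.5847 -0.0455  0.0819] own [ 16.  -79.8] [-0.9  0.5 -0.9 -0.7]
0 [-8. 87.] [-3. 59.] base own [ 3. 80.] 0.012
0.1 [ 3. 90.] [-5. 53.] base own [ 3. 88.] 0.012
0.2 [14. 92.] [-7. 46.] base own [ 3. 96.] 0.013
0.3 [25. 93.] [-9. 39.] base own [  3. 103.] 0.015
0.4 [35. 93.] [-10.  32.] base own [  3. 111.] 0.018
0.5 [46. 93.] [-12.  24.] base own [  3. 118.] 0.022
t 50.63 own [-165.   190.4] tcp [0.4473 0.2494 0.26  ] yaw -0.153 F [-0.52 -0.03  0.04] op 0.802
delta tool mm [ 1.682e+02  1.108e+02 -1.000e-01]
```

```bash

python3 -m inch '[{"rx":0,"ry":0,"rz":0,"dx":84,"dy":53,"dz":0,"grip":0.88},{"rx":0,"ry":0,"rz":0,"dx":84,"dy":53,"dz":0,"grip":0.88},{"rx":0,"ry":0,"rz":0,"dx":168,"dy":107,"dz":0,"grip":0.88},{"rx":0,"ry":0,"rz":0,"dx":168,"dy":107,"dz":0,"grip":0.88},{"rx":0,"ry":0,"rz":0,"dx":168,"dy":107,"dz":0,"grip":0.88}]' >/dev/null
python3 -m inch '[{"rx":0,"ry":0,"rz":0,"dx":0,"dy":0,"dz":0,"grip":0.88},{"rx":0,"ry":0,"rz":0,"dx":0,"dy":0,"dz":40,"grip":0.88},{"rx":0,"ry":0,"rz":0,"dx":0,"dy":0,"dz":80,"grip":0.88},{"rx":0,"ry":0,"rz":0,"dx":0,"dy":0,"dz":100,"grip":0.88},{"rx":0,"ry":0,"rz":0,"dx":0,"dy":0,"dz":100,"grip":0.88}]' >/dev/null
python3 -c "
from h import *
where();to(*cell(2,83),.05)
w=grab('wrist','w3');print(w2px(w,[*cell(2,80),.062]),w2px(w,[*cell(0,5),.051]))
g=cv2.cvtColor(w['img'],cv2.COLOR_RGB2HSV)
m=((g[:,:,1]<90)&(g[:,:,2]>25)&(g[:,:,2]<100)).astype(np.uint8);m[260:]=0
for y in range(120,260,10): print(y,g[y,240:410:10,2].tolist())"
```

```text
t 51.47 own [ 0.5 82.4] tcp [0.5943 0.1173 0.1564] yaw -0.155 F [0.16 0.45 0.02] op 0.885
delta tool mm [  2.4  -0.8 106.3]
[323.96688192 199.83455404] [321.87817028 268.59655341]
120 [223, 221, 166, 171, 185, 173, 175, 170, 167, 159, 167, 155, 152, 153, 154, 222, 226]
130 [219, 220, 190, 186, 186, 187, 191, 184, 192, 189, 189, 187, 187, 182, 189, 221, 223]
140 [216, 216, 207, 184, 188, 184, 183, 166, 166, 165, 158, 184, 188, 187, 193, 223, 225]
150 [216, 223, 212, 182, 181, 192, 155, 167, 170, 172, 165, 175, 187, 187, 221, 225, 225]
160 [210, 226, 89, 231, 235, 237, 156, 169, 169, 121, 123, 114, 229, 230, 111, 228, 213]
170 [219, 223, 111, 233, 232, 136, 115, 79, 77, 78, 114, 117, 128, 232, 113, 175, 231]
180 [219, 121, 110, 133, 137, 107, 79, 73, 79, 73, 75, 77, 136, 168, 113, 129, 153]
190 [136, 149, 109, 133, 166, 69, 77, 76, 74, 76, 78, 74, 141, 171, 115, 136, 156]
200 [141, 143, 107, 132, 159, 74, 74, 70, 75, 72, 75, 73, 169, 167, 116, 150, 160]
210 [148, 143, 111, 130, 162, 88, 73, 73, 71, 69, 71, 72, 141, 167, 113, 160, 165]
220 [156, 145, 107, 133, 163, 91, 86, 88, 82, 83, 86, 87, 131, 165, 113, 160, 161]
230 [105, 146, 114, 134, 168, 162, 83, 86, 86, 85, 90, 124, 130, 165, 111, 160, 108]
240 [63, 146, 88, 131, 239, 241, 106, 110, 105, 107, 106, 125, 127, 163, 112, 235, 65]
250 [47, 111, 67, 132, 245, 240, 86, 66, 63, 67, 65, 118, 154, 162, 110, 223, 57]
```

```bash

python3 -m inch '[{"rx":0,"ry":0,"rz":0,"dx":1,"dy":-1,"dz":35,"grip":0.88},{"rx":0,"ry":0,"rz":0,"dx":1,"dy":-1,"dz":70,"grip":0.88},{"rx":0,"ry":0,"rz":0,"dx":1,"dy":-1,"dz":95,"grip":0.88},{"rx":0,"ry":0,"rz":0,"dx":1,"dy":-1,"dz":104,"grip":0.88},{"rx":0,"ry":0,"rz":0,"dx":1,"dy":-1,"dz":104,"grip":0.88}]' >/dev/null
python3 h.py
python3 -m inch '[{"rx":0,"ry":0,"rz":0,"dx":0,"dy":0,"dz":0,"grip":0.5},{"rx":0,"ry":0,"rz":0,"dx":0,"dy":0,"dz":0,"grip":0.5},{"rx":0,"ry":0,"rz":0,"dx":0,"dy":0,"dz":0,"grip":0.5},{"rx":0,"ry":0,"rz":0,"dx":0,"dy":0,"dz":0,"grip":0.5},{"rx":0,"ry":0,"rz":0,"dx":0,"dy":0,"dz":0,"grip":0.5}]' 40 >/dev/null
python3 h.py
python3 -m inch '[{"rx":0,"ry":0,"rz":0,"dx":0,"dy":0,"dz":0,"grip":0.5},{"rx":0,"ry":0,"rz":0,"dx":0,"dy":0,"dz":-15,"grip":0.5},{"rx":0,"ry":0,"rz":0,"dx":0,"dy":0,"dz":-45,"grip":0.5},{"rx":0,"ry":0,"rz":0,"dx":0,"dy":0,"dz":-75,"grip":0.5},{"rx":0,"ry":0,"rz":0,"dx":0,"dy":0,"dz":-105,"grip":0.5}]' >/dev/null
python3 -m inch '[{"rx":0,"ry":0,"rz":0,"dx":0,"dy":0,"dz":0,"grip":0.5},{"rx":0,"ry":0,"rz":0,"dx":0,"dy":0,"dz":0,"grip":0.5},{"rx":0,"ry":0,"rz":0,"dx":0,"dy":0,"dz":0,"grip":0.5}]' >/dev/null
python3 h.py
python3 -c "
from h import *
f=grab('scene','s_g');w=grab('wrist','w4');p=r.get_obs()['tcp_pos']
print([w2px(f,[p[0],p[1],p[2]+z]).round(0).tolist() for z in(.045,-.037)])
h=f['img'];o=w2px(f,[p[0],p[1],p[2]]).astype(int);g=cv2.cvtColor(h,cv2.COLOR_RGB2HSV)
for y in range(o[1]-10,o[1]+34,3): print(y,[(int(a),int(b)) for a,b in zip(g[y,o[0]-22:o[0]+26:4,1],g[y,o[0]-22:o[0]+26:4,2])])
to(.4995,.2995)"
```

```text
t 51.93 own [ 4.2 84.9] tcp [0.5983 0.1192 0.0571] yaw -0.154 F [ 0.22  0.31 -0.24] op 0.879
t 52.35 own [ 5.2 85.4] tcp [0.5995 0.1195 0.0588] yaw -0.153 F [ 0.24 -1.04  7.48] op 0.684
t 53.02 own [ 3.6 85.1] tcp [0.5978 0.1194 0.1611] yaw -0.153 F [-0.24  0.42 -3.32] op 0.683
[[374.0, 181.0], [371.0, 212.0]]
188 [(141, 121), (105, 107), (51, 75), (67, 65), (66, 105), (69, 107), (62, 62), (66, 62), (58, 66), (70, 69), (41, 207), (42, 208)]
191 [(140, 135), (177, 108), (48, 75), (73, 66), (70, 106), (67, 107), (60, 64), (62, 66), (62, 66), (69, 63), (40, 203), (40, 210)]
194 [(143, 136), (179, 107), (51, 65), (71, 72), (67, 106), (67, 106), (59, 65), (65, 67), (62, 66), (60, 102), (58, 106), (56, 114)]
197 [(140, 138), (163, 102), (68, 60), (65, 79), (69, 107), (71, 107), (63, 65), (59, 65), (58, 83), (57, 108), (143, 100), (194, 108)]
200 [(140, 135), (137, 121), (130, 96), (67, 84), (67, 106), (66, 109), (56, 64), (55, 102), (55, 112), (61, 112), (61, 108), (188, 110)]
203 [(138, 140), (138, 140), (139, 141), (49, 89), (55, 92), (64, 100), (53, 111), (56, 113), (58, 118), (61, 118)
[... 603 characters left out ...]
, (59, 112), (56, 113), (64, 91), (59, 103), (58, 110), (58, 114), (61, 117), (56, 113), (48, 150), (136, 187)]
221 [(60, 60), (59, 113), (57, 111), (57, 112), (56, 113), (55, 97), (53, 105), (57, 111), (55, 112), (55, 115), (118, 192), (137, 195)]
224 [(66, 62), (59, 112), (58, 115), (59, 112), (57, 111), (56, 109), (56, 104), (54, 109), (54, 113), (61, 105), (137, 199), (136, 197)]
227 [(57, 90), (57, 112), (56, 114), (59, 113), (60, 114), (58, 114), (61, 113), (60, 114), (62, 115), (56, 113), (136, 201), (135, 200)]
230 [(56, 124), (59, 108), (76, 101), (59, 103), (57, 116), (59, 113), (60, 115), (60, 114), (60, 115), (56, 110), (137, 186), (137, 186)]
delta tool mm [-124.6 -163.     0.2]
```

B is held firmly (3.3 N) and still tilted. I'll carry it gently to free table and turn the tool by -0.35 rad about x to right it.

```bash

python3 -m inch '[{"rx":0,"ry":0,"rz":0,"dx":-20,"dy":-26,"dz":0,"grip":0.5},{"rx":0,"ry":0,"rz":0,"dx":-40,"dy":-52,"dz":0,"grip":0.5},{"rx":0,"ry":0,"rz":0,"dx":-60,"dy":-78,"dz":0,"grip":0.5},{"rx":0,"ry":0,"rz":0,"dx":-80,"dy":-104,"dz":0,"grip":0.5},{"rx":0,"ry":0,"rz":0,"dx":-100,"dy":-130,"dz":0,"grip":0.5}]' >/dev/null
python3 -m inch '[{"rx":0,"ry":0,"rz":0,"dx":-15,"dy":-20,"dz":0,"grip":0.5},{"rx":-0.1,"ry":0,"rz":0,"dx":-25,"dy":-33,"dz":0,"grip":0.5},{"rx":-0.2,"ry":0,"rz":0,"dx":-25,"dy":-33,"dz":0,"grip":0.5},{"rx":-0.3,"ry":0,"rz":0,"dx":-25,"dy":-33,"dz":0,"grip":0.5},{"rx":-0.35,"ry":0,"rz":0,"dx":-25,"dy":-33,"dz":0,"grip":0.5}]' >/dev/null
python3 -m inch '[{"rx":0,"ry":0,"rz":0,"dx":0,"dy":0,"dz":0,"grip":0.5},{"rx":0,"ry":0,"rz":0,"dx":0,"dy":0,"dz":0,"grip":0.5},{"rx":0,"ry":0,"rz":0,"dx":0,"dy":0,"dz":0,"grip":0.5}]'
python3 - <<'E'
from h import *
f=grab('scene','s_h');g=grab('side','d_h');o=r.get_obs();p=o['tcp_pos'];M=R.from_quat(np.roll(o["eef_rot"],-1)).as_matrix();print(M.round(2).tolist())
# pot colour silhouette edges in the scene, width profile
h=cv2.cvtColor(f['img'],cv2.COLOR_RGB2HSV)
q=w2px(f,p).astype(int);print(q)
for y in range(q[1]-16,q[1]+44,4):
    row=np.flatnonzero((h[y,q[0]-40:q[0]+40,1]<95)&(h[y,q[0]-40:q[0]+40,2]<170)); print(y,(row[[0,-1]]+q[0]-40).tolist() if len(row) else None,len(row))
E
```

```text
time_s: 54.2
tcp_pos: [0.4999, 0.2993, 0.1615]
eef_rot: [0.173, 0.982, -0.076, -0.014]
contact_force: [0.2, -0.1, -1.9]
opening: 0.68
[[0.99, -0.15, -0.05], [-0.15, -0.93, -0.34], [-0.0, 0.34, -0.94]]
[460 185]
169 [451, 499] 49
173 [450, 499] 48
177 [450, 499] 38
181 [450, 499] 30
185 [448, 477] 30
189 [448, 476] 29
193 [447, 475] 29
197 [446, 474] 29
201 [445, 473] 29
205 [446, 472] 27
209 [451, 469] 19
213 None 0
217 None 0
221 None 0
225 None 0
```

```bash
python3 - <<'E'
from h import *
f=grab('scene');B=np.array([.5,.29,.19]);v=np.array([-np.sin(YAW),np.cos(YAW)])
for t in(-.2,-.1,0,.1):
    q=B+.08*np.r_[np.sin(t)*v,-np.cos(t)];d=w2px(f,q)-w2px(f,B);print(t,d.round(1),(d[0]/d[1]).round(3))
E
```

```text
-0.2 [-14.3  27.1] -0.526
-0.1 [-10.9  28.4] -0.382
0 [-7.3 29.4] -0.25
0.1 [-3.7 30.1] -0.123
```

```bash

python3 -m inch '[{"rx":0,"ry":0,"rz":0,"dx":0,"dy":-10,"dz":28,"grip":0.5},{"rx":0,"ry":0,"rz":0,"dx":0,"dy":-20,"dz":56,"grip":0.5},{"rx":0,"ry":0,"rz":0,"dx":0,"dy":-30,"dz":83,"grip":0.5},{"rx":0,"ry":0,"rz":0,"dx":0,"dy":-34,"dz":94,"grip":0.5},{"rx":0,"ry":0,"rz":0,"dx":0,"dy":-34,"dz":94,"grip":0.5}]' >/dev/null
python3 h.py
for i in 1 2 3 4 5; do python3 -m inch '[{"rx":0,"ry":0,"rz":0,"dx":0,"dy":-1,"dz":2.8,"grip":0.5},{"rx":0,"ry":0,"rz":0,"dx":0,"dy":-1,"dz":2.8,"grip":0.5}]' >/dev/null
python3 h.py; done
```

```text
t 54.77 own [-121.6  246.6] tcp [0.4989 0.2983 0.06  ] yaw -0.154 F [ 0.47 -0.93 -3.03] op 0.68
t 54.93 own [-120.   248.4] tcp [0.5008 0.2998 0.0605] yaw -0.154 F [-0.21 -0.15 -2.58] op 0.682
t 55.1 own [-120.3  248.2] tcp [0.5004 0.2997 0.0571] yaw -0.153 F [-0.11  0.2  -2.82] op 0.679
t 55.27 own [-120.7  247.9] tcp [0.4999 0.2994 0.0532] yaw -0.153 F [ 0.2  -0.68 -3.94] op 0.679
t 55.43 own [-120.6  248. ] tcp [0.5001 0.2995 0.0502] yaw -0.153 F [ 0.58  0.15 -3.11] op 0.681
t 55.6 own [-120.5  249. ] tcp [0.5004 0.3004 0.0496] yaw -0.154 F [-5.49  3.65 18.77] op 0.685
```

```bash

python3 -m inch '[{"rx":0,"ry":0,"rz":0,"dx":0,"dy":0.5,"dz":-1.5,"grip":1},{"rx":0,"ry":0,"rz":0,"dx":0,"dy":0.5,"dz":-1.5,"grip":1},{"rx":0,"ry":0,"rz":0,"dx":0,"dy":0.5,"dz":-1.5,"grip":1},{"rx":0,"ry":0,"rz":0,"dx":0,"dy":0.5,"dz":-1.5,"grip":1},{"rx":0,"ry":0,"rz":0,"dx":0,"dy":0.5,"dz":-1.5,"grip":1}]' >/dev/null
python3 -m inch '[{"rx":0,"ry":0,"rz":0,"dx":0,"dy":10,"dz":-28,"grip":1},{"rx":0,"ry":0,"rz":0,"dx":0,"dy":20,"dz":-56,"grip":1},{"rx":0,"ry":0,"rz":0,"dx":0,"dy":34,"dz":-94,"grip":1},{"rx":0.1,"ry":0,"rz":0,"dx":0,"dy":39,"dz":-108,"grip":1},{"rx":0.2,"ry":0,"rz":0,"dx":0,"dy":39,"dz":-108,"grip":1}]' >/dev/null
python3 -m inch '[{"rx":0.1,"ry":0,"rz":0,"dx":0,"dy":0,"dz":0,"grip":1},{"rx":0.15,"ry":0,"rz":0,"dx":0,"dy":0,"dz":0,"grip":1},{"rx":0.15,"ry":0,"rz":0,"dx":0,"dy":0,"dz":0,"grip":1},{"rx":0.15,"ry":0,"rz":0,"dx":0,"dy":0,"dz":0,"grip":1}]' 
python3 -c "
from h import *
wjar('B')"
```

```text
time_s: 56.77
tcp_pos: [0.5001, 0.2991, 0.1639]
eef_rot: [0.001, 0.997, -0.077, -0.0]
contact_force: [0.6, -0.0, 0.8]
opening: 1.0
t 56.82 own [-120.6  248.2] tcp [0.5001 0.2997 0.1636] yaw -0.154 F [-0.48  0.74 -0.24] op 0.998
delta tool mm [ -0.6   0.  129.6]
pred lid [321. 193.]
comp [540, 0, 100, 81, 7210] lid centre 590.0 45
comp [281, 152, 71, 77, 4130] lid centre 316.5 193
comp [537, 215, 103, 20, 1210] lid centre 588.5 199
```

B stands upright on the table again. With the jar out, I'll re-fold the left side.

```bash

python3 -m inch '[{"rx":0,"ry":0,"rz":0,"dx":120,"dy":76,"dz":0,"grip":0},{"rx":0,"ry":0,"rz":0,"dx":120,"dy":76,"dz":0,"grip":0},{"rx":0,"ry":0,"rz":0,"dx":120,"dy":76,"dz":0,"grip":0},{"rx":0,"ry":0,"rz":0,"dx":120,"dy":76,"dz":0,"grip":0},{"rx":0,"ry":0,"rz":0,"dx":120,"dy":76,"dz":0,"grip":0}]' >/dev/null
python3 -m inch '[{"rx":0,"ry":0,"rz":0,"dx":0,"dy":0,"dz":0,"grip":0},{"rx":0,"ry":0,"rz":0,"dx":0,"dy":0,"dz":0,"grip":0},{"rx":0,"ry":0,"rz":0,"dx":0,"dy":0,"dz":40,"grip":0},{"rx":0,"ry":0,"rz":0,"dx":0,"dy":0,"dz":80,"grip":0},{"rx":0,"ry":0,"rz":0,"dx":0,"dy":0,"dz":80,"grip":0}]' >/dev/null
python3 h.py
python3 -m inch '[{"rx":0,"ry":0,"rz":0,"dx":0,"dy":0,"dz":35,"grip":0},{"rx":0,"ry":0,"rz":0,"dx":0,"dy":0,"dz":70,"grip":0},{"rx":0,"ry":0,"rz":0,"dx":0,"dy":0,"dz":78,"grip":0},{"rx":0,"ry":0,"rz":0,"dx":0,"dy":0,"dz":78,"grip":0}]' >/dev/null
python3 h.py
python3 -m inch '[{"rx":0,"ry":0,"rz":0,"dx":0,"dy":12,"dz":0,"grip":0},{"rx":0,"ry":0,"rz":0,"dx":0,"dy":24,"dz":0,"grip":0},{"rx":0,"ry":0,"rz":0,"dx":0,"dy":36,"dz":0,"grip":0},{"rx":0,"ry":0,"rz":0,"dx":0,"dy":41,"dz":0,"grip":0},{"rx":0,"ry":0,"rz":0,"dx":0,"dy":41,"dz":0,"grip":0}]' >/dev/null
python3 h.py
for i in 1 2; do python3 -m inch '[{"rx":0,"ry":0,"rz":0,"dx":0,"dy":2,"dz":0,"grip":0},{"rx":0,"ry":0,"rz":0,"dx":0,"dy":2,"dz":0,"grip":0}]' >/dev/null
python3 h.py; done
```

```text
t 57.65 own [ -5.7 171.9] tcp [0.6019 0.2067 0.077 ] yaw -0.152 F [-1.3  -0.59 -1.21] op 0.332
t 57.98 own [ -2.1 172.6] tcp [0.6056 0.2068 0.0051] yaw -0.152 F [-0.66  0.34  0.39] op 0.043
t 58.4 own [  0.4 130.3] tcp [0.6016 0.1646 0.0079] yaw -0.154 F [-0.42  0.35  0.44] op 0.003
t 58.57 own [ -0.5 129.2] tcp [0.6005 0.1636 0.0063] yaw -0.153 F [-0.15 -1.05 -0.95] op 0.005
t 58.73 own [ -0.7 127.4] tcp [0.6    0.1619 0.0058] yaw -0.153 F [0.38 0.31 0.  ] op 0.004
```

```bash

for i in 1 2 3; do python3 -m inch '[{"rx":0,"ry":0,"rz":0,"dx":0,"dy":1.5,"dz":0,"grip":0},{"rx":0,"ry":0,"rz":0,"dx":0,"dy":1.5,"dz":0,"grip":0}]' >/dev/null
python3 h.py; done
```

```text
t 58.9 own [ -0.7 126.1] tcp [0.5998 0.1606 0.0057] yaw -0.153 F [0.83 2.44 1.52] op 0.003
t 59.07 own [ -0.7 126. ] tcp [0.5999 0.1605 0.0058] yaw -0.154 F [ 1.62 13.05 -0.52] op 0.01
t 59.23 own [ -0.7 125.8] tcp [0.5998 0.1603 0.0058] yaw -0.154 F [ 2.54 21.43 -2.65] op 0.008
```

Left side is back at its stop. I'll check where C and A stand from above with the wrist camera, numerically, before refilling.

```bash

python3 -m inch '[{"rx":0,"ry":0,"rz":0,"dx":0,"dy":-12,"dz":0,"grip":0},{"rx":0,"ry":0,"rz":0,"dx":0,"dy":-14,"dz":-40,"grip":0},{"rx":0,"ry":0,"rz":0,"dx":0,"dy":-14,"dz":-80,"grip":1},{"rx":0,"ry":0,"rz":0,"dx":0,"dy":-14,"dz":-120,"grip":1},{"rx":0,"ry":0,"rz":0,"dx":0,"dy":-14,"dz":-155,"grip":1}]' >/dev/null
python3 -m inch '[{"rx":0,"ry":0,"rz":0,"dx":0,"dy":140,"dz":0,"grip":1},{"rx":0,"ry":0,"rz":0,"dx":0,"dy":140,"dz":0,"grip":1},{"rx":0,"ry":0,"rz":0,"dx":0,"dy":140,"dz":0,"grip":1},{"rx":0,"ry":0,"rz":0,"dx":0,"dy":140,"dz":0,"grip":1},{"rx":0,"ry":0,"rz":0,"dx":0,"dy":140,"dz":0,"grip":1}]' >/dev/null
cat > lid.py <<'E'
from h import *
def lids():
    where();w=grab('wrist');g=cv2.cvtColor(w['img'],cv2.COLOR_RGB2HSV)
    m=((g[:,:,2]<95)&(g[:,:,2]>40)&(g[:,:,1]<90)).astype(np.uint8);m[245:]=0;m=cv2.morphologyEx(m,cv2.MORPH_OPEN,np.ones((9,9)))
    n,_,st,ce=cv2.connectedComponentsWithStats(m)
    for s,c in zip(st[1:],ce[1:]):
        if s[4]>500: print('dark',s.tolist(),c.round(0))
lids()
E
python3 -m inch '[{"rx":0,"ry":0,"rz":0,"dx":0,"dy":0,"dz":0,"grip":1},{"rx":0,"ry":0,"rz":0,"dx":0,"dy":0,"dz":0,"grip":1}]' >/dev/null
python3 lid.py
python3 -m inch '[{"rx":0,"ry":0,"rz":0,"dx":0,"dy":72,"dz":0,"grip":1},{"rx":0,"ry":0,"rz":0,"dx":0,"dy":72,"dz":0,"grip":1},{"rx":0,"ry":0,"rz":0,"dx":0,"dy":72,"dz":0,"grip":1},{"rx":0,"ry":0,"rz":0,"dx":0,"dy":72,"dz":0,"grip":1}]' >/dev/null
python3 lid.py
```

```text
t 60.23 own [-0.8 -2.4] tcp [0.5801 0.0337 0.1606] yaw -0.153 F [-0.67  0.65 -0.67] op 0.67
dark [293, 182, 65, 18, 908] [324. 191.]
t 60.62 own [ -0.6 -75.1] tcp [ 0.569  -0.0382  0.1606] yaw -0.154 F [-0.57  1.31  1.31] op 0.981
dark [306, 170, 58, 30, 1169] [334. 184.]
```

```bash
python3 - <<'E'
from h import *
where();w=grab('wrist','w5')['img'];g=cv2.medianBlur(cv2.cvtColor(w,cv2.COLOR_RGB2GRAY),5)
c=cv2.HoughCircles(g[:245],cv2.HOUGH_GRADIENT,1,20,param1=80,param2=14,minRadius=32,maxRadius=42);print('now',None if c is None else c[0].round(0)[:6].tolist())
for n in('w2','w1','w3'):
    g=cv2.medianBlur(cv2.imread(f'pics/{n}.png',0),5);c=cv2.HoughCircles(g[:245],cv2.HOUGH_GRADIENT,1,20,param1=80,param2=14,minRadius=32,maxRadius=42);print(n,None if c is None else c[0].round(0)[:6].tolist())
# static-camera triangulation by Hough-free check: A, C lids
E
```

```text
t 60.67 own [ -0.6 -74.3] tcp [ 0.5692 -0.0375  0.1606] yaw -0.153 F [ 0.24  0.92 -0.32] op 0.99
now [[322.0, 102.0, 40.0], [336.0, 208.0, 38.0], [96.0, 242.0, 39.0], [116.0, 146.0, 33.0]]
w2 [[250.0, 86.0, 41.0], [380.0, 44.0, 39.0], [318.0, 190.0, 36.0], [368.0, 68.0, 39.0]]
w1 [[460.0, 136.0, 41.0], [316.0, 196.0, 36.0], [408.0, 30.0, 41.0], [438.0, 140.0, 34.0], [168.0, 112.0, 39.0]]
w3 [[546.0, 66.0, 41.0], [322.0, 204.0, 38.0], [480.0, 100.0, 35.0], [530.0, 86.0, 40.0], [324.0, 168.0, 36.0]]
```

A's lid is at own (13, -85), so it sits close to the right side and off centre. I'll regrip it high, above the side tops, and recentre it.

```bash

python3 -m inch '[{"rx":0,"ry":0,"rz":0,"dx":13,"dy":10,"dz":0,"grip":0.9},{"rx":0,"ry":0,"rz":0,"dx":13,"dy":10,"dz":40,"grip":0.9},{"rx":0,"ry":0,"rz":0,"dx":13,"dy":10,"dz":80,"grip":0.9},{"rx":0,"ry":0,"rz":0,"dx":13,"dy":10,"dz":107,"grip":0.9},{"rx":0,"ry":0,"rz":0,"dx":13,"dy":10,"dz":107,"grip":0.9}]' >/dev/null
python3 h.py
python3 -m inch '[{"rx":0,"ry":0,"rz":0,"dx":0,"dy":0,"dz":0,"grip":0.5},{"rx":0,"ry":0,"rz":0,"dx":0,"dy":0,"dz":0,"grip":0.5},{"rx":0,"ry":0,"rz":0,"dx":0,"dy":0,"dz":0,"grip":0.5},{"rx":0,"ry":0,"rz":0,"dx":0,"dy":0,"dz":0,"grip":0.5},{"rx":0,"ry":0,"rz":0,"dx":0,"dy":0,"dz":0,"grip":0.5}]' 40 >/dev/null
python3 -m inch '[{"rx":0,"ry":0,"rz":0,"dx":0,"dy":0,"dz":0,"grip":0.5},{"rx":0,"ry":0,"rz":0,"dx":0,"dy":0,"dz":0,"grip":0.5},{"rx":0,"ry":0,"rz":0,"dx":0,"dy":0,"dz":0,"grip":0.5}]' 40 >/dev/null
python3 h.py
python3 -m inch '[{"rx":0,"ry":0,"rz":0,"dx":0,"dy":0,"dz":-6,"grip":0.5},{"rx":0,"ry":0,"rz":0,"dx":0,"dy":0,"dz":-6,"grip":0.5},{"rx":0,"ry":0,"rz":0,"dx":0,"dy":0,"dz":-6,"grip":0.5},{"rx":0,"ry":0,"rz":0,"dx":0,"dy":0,"dz":-6,"grip":0.5}]' >/dev/null
python3 h.py
```

```text
t 61.13 own [  9.  -83.7] tcp [ 0.5773 -0.0482  0.0485] yaw -0.152 F [-0.4   0.18 -0.3 ] op 0.9
t 61.8 own [ 13.8 -85. ] tcp [ 0.5817 -0.0502  0.0558] yaw -0.154 F [2.81 0.43 7.44] op 0.678
t 62.13 own [ 12.1 -85.2] tcp [ 0.58   -0.0502  0.0597] yaw -0.153 F [-0.57  0.29 -2.76] op 0.683
```

```bash

python3 -m inch '[{"rx":0,"ry":0,"rz":0,"dx":-6,"dy":-5,"dz":0,"grip":0.5},{"rx":0,"ry":0,"rz":0,"dx":-12,"dy":-11,"dz":0,"grip":0.5},{"rx":0,"ry":0,"rz":0,"dx":-12,"dy":-11,"dz":0,"grip":0.5},{"rx":0,"ry":0,"rz":0,"dx":-12,"dy":-11,"dz":2,"grip":0.5},{"rx":0,"ry":0,"rz":0,"dx":-12,"dy":-11,"dz":2,"grip":0.5}]' >/dev/null
python3 h.py
for i in 1 2 3 4; do python3 -m inch '[{"rx":0,"ry":0,"rz":0,"dx":0,"dy":0,"dz":1,"grip":0.5},{"rx":0,"ry":0,"rz":0,"dx":0,"dy":0,"dz":1,"grip":0.5}]' >/dev/null
python3 h.py; done
```

```text
t 62.55 own [  0.2 -74.1] tcp [ 0.57   -0.0373  0.0574] yaw -0.153 F [ 0.68 -0.68 -3.27] op 0.676
t 62.72 own [  0.3 -74.3] tcp [ 0.5701 -0.0376  0.0565] yaw -0.154 F [-0.56 -0.4  -3.81] op 0.681
t 62.88 own [  0.5 -74.3] tcp [ 0.5703 -0.0376  0.0558] yaw -0.154 F [-0.58 -0.26 -1.57] op 0.685
t 63.05 own [  0.6 -74.3] tcp [ 0.5704 -0.0376  0.0556] yaw -0.153 F [-2.51  0.24  9.44] op 0.684
t 63.22 own [  0.7 -74.3] tcp [ 0.5705 -0.0376  0.0555] yaw -0.153 F [-6.32  0.67 19.87] op 0.678
```

```bash

python3 -m inch '[{"rx":0,"ry":0,"rz":0,"dx":0,"dy":0,"dz":-1.5,"grip":0.5},{"rx":0,"ry":0,"rz":0,"dx":0,"dy":0,"dz":-1.5,"grip":0.8},{"rx":0,"ry":0,"rz":0,"dx":0,"dy":0,"dz":-1.5,"grip":0.8},{"rx":0,"ry":0,"rz":0,"dx":0,"dy":0,"dz":-1.5,"grip":0.8},{"rx":0,"ry":0,"rz":0,"dx":0,"dy":0,"dz":-1.5,"grip":0.8}]' >/dev/null
python3 -m inch '[{"rx":0,"ry":0,"rz":0,"dx":0,"dy":0,"dz":-15,"grip":0.8},{"rx":0,"ry":0,"rz":0,"dx":0,"dy":0,"dz":-40,"grip":0.8},{"rx":0,"ry":0,"rz":0,"dx":0,"dy":0,"dz":-80,"grip":1},{"rx":0,"ry":0,"rz":0,"dx":0,"dy":0,"dz":-105,"grip":1},{"rx":0,"ry":0,"rz":0,"dx":0,"dy":0,"dz":-105,"grip":1}]' >/dev/null
cat > hc.py <<'E'
from h import *
def hc(n):
    where();g=cv2.medianBlur(cv2.cvtColor(grab('wrist',n)['img'],cv2.COLOR_RGB2GRAY),5)
    c=cv2.HoughCircles(g[:245],cv2.HOUGH_GRADIENT,1,20,param1=80,param2=14,minRadius=32,maxRadius=42);print(None if c is None else c[0].round(0)[:6].tolist())
import sys;hc(sys.argv[1])
E
python3 hc.py w6
python3 -m inch '[{"rx":0,"ry":0,"rz":0,"dx":0,"dy":96,"dz":0,"grip":0},{"rx":0,"ry":0,"rz":0,"dx":0,"dy":96,"dz":0,"grip":0},{"rx":0,"ry":0,"rz":0,"dx":0,"dy":96,"dz":0,"grip":0},{"rx":0,"ry":0,"rz":0,"dx":0,"dy":96,"dz":0,"grip":0},{"rx":0,"ry":0,"rz":0,"dx":0,"dy":96,"dz":0,"grip":0}]' >/dev/null
python3 -m inch '[{"rx":0,"ry":0,"rz":0,"dx":0,"dy":0,"dz":0,"grip":0},{"rx":0,"ry":0,"rz":0,"dx":0,"dy":0,"dz":0,"grip":0},{"rx":0,"ry":0,"rz":0,"dx":0,"dy":0,"dz":40,"grip":0},{"rx":0,"ry":0,"rz":0,"dx":0,"dy":0,"dz":80,"grip":0},{"rx":0,"ry":0,"rz":0,"dx":0,"dy":0,"dz":80,"grip":0}]' >/dev/null
python3 -m inch '[{"rx":0,"ry":0,"rz":0,"dx":0,"dy":0,"dz":0,"grip":0},{"rx":0,"ry":0,"rz":0,"dx":0,"dy":0,"dz":40,"grip":0},{"rx":0,"ry":0,"rz":0,"dx":0,"dy":0,"dz":76,"grip":0},{"rx":0,"ry":0,"rz":0,"dx":0,"dy":0,"dz":76,"grip":0},{"rx":0,"ry":0,"rz":0,"dx":0,"dy":0,"dz":76,"grip":0}]' >/dev/null
python3 h.py
python3 -m inch '[{"rx":0,"ry":0,"rz":0,"dx":0,"dy":-12,"dz":0,"grip":0},{"rx":0,"ry":0,"rz":0,"dx":0,"dy":-24,"dz":0,"grip":0},{"rx":0,"ry":0,"rz":0,"dx":0,"dy":-36,"dz":0,"grip":0},{"rx":0,"ry":0,"rz":0,"dx":0,"dy":-41,"dz":0,"grip":0},{"rx":0,"ry":0,"rz":0,"dx":0,"dy":-41,"dz":0,"grip":0}]' >/dev/null
python3 h.py
```

```text
t 64.05 own [  2.9 -74.1] tcp [ 0.5727 -0.0378  0.1655] yaw -0.153 F [ 0.42 -0.07  0.29] op 0.963
[[318.0, 104.0, 40.0], [318.0, 194.0, 36.0], [92.0, 244.0, 41.0], [114.0, 146.0, 33.0], [344.0, 182.0, 34.0], [84.0, 46.0, 38.0]]
t 65.35 own [   0.8 -169.9] tcp [ 0.5559 -0.1321  0.0056] yaw -0.153 F [1.   0.14 0.77] op 0.016
t 65.77 own [   0.8 -127.5] tcp [ 0.5624 -0.0903  0.0052] yaw -0.151 F [ 0.35  0.92 -0.43] op 0.003
```

```bash

for i in 1 2 3; do python3 -m inch '[{"rx":0,"ry":0,"rz":0,"dx":0,"dy":-1.3,"dz":0,"grip":0},{"rx":0,"ry":0,"rz":0,"dx":0,"dy":-1.3,"dz":0,"grip":0}]' >/dev/null
python3 h.py; done
```

```text
t 65.93 own [   0.3 -127.8] tcp [ 0.5619 -0.0904  0.0044] yaw -0.153 F [ 0.02  0.07 -0.24] op 0.005
t 66.1 own [   0.3 -126.8] tcp [ 0.562  -0.0894  0.0042] yaw -0.154 F [ 0.13  0.37 -0.03] op 0.007
t 66.27 own [   0.3 -126.1] tcp [ 0.5621 -0.0888  0.0042] yaw -0.153 F [-1.87 -5.04 -1.15] op 0.008
```

Right side was at its stop: no resistance until -126. Back to B.

```bash

python3 -m inch '[{"rx":0,"ry":0,"rz":0,"dx":0,"dy":12,"dz":0,"grip":0},{"rx":0,"ry":0,"rz":0,"dx":0,"dy":14,"dz":-40,"grip":0},{"rx":0,"ry":0,"rz":0,"dx":0,"dy":14,"dz":-80,"grip":1},{"rx":0,"ry":0,"rz":0,"dx":0,"dy":14,"dz":-120,"grip":1},{"rx":0,"ry":0,"rz":0,"dx":0,"dy":14,"dz":-158,"grip":1}]' >/dev/null
for i in 1 2; do python3 -m inch '[{"rx":0,"ry":0,"rz":0,"dx":-61,"dy":-194,"dz":0,"grip":1},{"rx":0,"ry":0,"rz":0,"dx":-61,"dy":-194,"dz":0,"grip":1},{"rx":0,"ry":0,"rz":0,"dx":-61,"dy":-194,"dz":0,"grip":1},{"rx":0,"ry":0,"rz":0,"dx":-61,"dy":-194,"dz":0,"grip":1},{"rx":0,"ry":0,"rz":0,"dx":-61,"dy":-194,"dz":0,"grip":1}]' >/dev/null; done
python3 -m inch '[{"rx":0,"ry":0,"rz":0,"dx":0,"dy":0,"dz":0,"grip":1},{"rx":0,"ry":0,"rz":0,"dx":0,"dy":0,"dz":0,"grip":1},{"rx":0,"ry":0,"rz":0,"dx":0,"dy":0,"dz":0,"grip":1}]' >/dev/null
python3 -c "
from h import *
wjar('B')"; python3 hc.py w7
```

```text
t 67.82 own [-121.2  247.5] tcp [0.4994 0.2991 0.1621] yaw -0.154 F [ 0.62 -0.35  0.36] op 0.996
delta tool mm [ 1.000e-01 -5.000e-01  1.281e+02]
pred lid [322. 193.]
comp [543, 0, 97, 82, 7121] lid centre 591.5 46
comp [282, 152, 72, 78, 4190] lid centre 318.0 194
comp [539, 216, 97, 19, 1070] lid centre 587.5 199
t 67.82 own [-121.2  247.5] tcp [0.4994 0.2991 0.1621] yaw -0.154 F [ 0.62 -0.35  0.36] op 0.996
[[316.0, 192.0, 36.0]]
```

```bash

python3 -m inch '[{"rx":0,"ry":0,"rz":0,"dx":-2,"dy":-1,"dz":35,"grip":1},{"rx":0,"ry":0,"rz":0,"dx":-2,"dy":-1,"dz":70,"grip":1},{"rx":0,"ry":0,"rz":0,"dx":-2,"dy":-1,"dz":100,"grip":1},{"rx":0,"ry":0,"rz":0,"dx":-2,"dy":-1,"dz":116,"grip":1},{"rx":0,"ry":0,"rz":0,"dx":-2,"dy":-1,"dz":116,"grip":1}]' >/dev/null
python3 -m inch '[{"rx":0,"ry":0,"rz":0,"dx":0,"dy":0,"dz":0,"grip":0.5},{"rx":0,"ry":0,"rz":0,"dx":0,"dy":0,"dz":0,"grip":0.5},{"rx":0,"ry":0,"rz":0,"dx":0,"dy":0,"dz":0,"grip":0.5},{"rx":0,"ry":0,"rz":0,"dx":0,"dy":0,"dz":0,"grip":0.5},{"rx":0,"ry":0,"rz":0,"dx":0,"dy":0,"dz":0,"grip":0.5}]' 40 >/dev/null
python3 -m inch '[{"rx":0,"ry":0,"rz":0,"dx":0,"dy":0,"dz":0,"grip":0.5},{"rx":0,"ry":0,"rz":0,"dx":0,"dy":0,"dz":0,"grip":0.5},{"rx":0,"ry":0,"rz":0,"dx":0,"dy":0,"dz":0,"grip":0.5}]' 40 >/dev/null
python3 h.py
python3 -m inch '[{"rx":0,"ry":0,"rz":0,"dx":0,"dy":0,"dz":-10,"grip":0.5},{"rx":0,"ry":0,"rz":0,"dx":0,"dy":0,"dz":-35,"grip":0.5},{"rx":0,"ry":0,"rz":0,"dx":0,"dy":0,"dz":-65,"grip":0.5},{"rx":0,"ry":0,"rz":0,"dx":0,"dy":0,"dz":-90,"grip":0.5},{"rx":0,"ry":0,"rz":0,"dx":0,"dy":0,"dz":-100,"grip":0.5}]' >/dev/null
python3 -m inch '[{"rx":0,"ry":0,"rz":0,"dx":5,"dy":7,"dz":0,"grip":0.5},{"rx":0,"ry":0,"rz":0,"dx":15,"dy":21,"dz":0,"grip":0.5},{"rx":0,"ry":0,"rz":0,"dx":28,"dy":39,"dz":0,"grip":0.5},{"rx":0,"ry":0,"rz":0,"dx":43,"dy":60,"dz":0,"grip":0.5},{"rx":0,"ry":0,"rz":0,"dx":58,"dy":81,"dz":0,"grip":0.5}]' >/dev/null
python3 -m inch '[{"rx":0,"ry":0,"rz":0,"dx":15,"dy":21,"dz":0,"grip":0.5},{"rx":0,"ry":0,"rz":0,"dx":30,"dy":42,"dz":0,"grip":0.5},{"rx":0,"ry":0,"rz":0,"dx":45,"dy":62,"dz":0,"grip":0.5},{"rx":0,"ry":0,"rz":0,"dx":56,"dy":78,"dz":0,"grip":0.5},{"rx":0,"ry":0,"rz":0,"dx":62,"dy":86,"dz":0,"grip":0.5}]' >/dev/null
python3 -m inch '[{"rx":0,"ry":0,"rz":0,"dx":0,"dy":0,"dz":0,"grip":0.5},{"rx":0,"ry":0,"rz":0,"dx":0,"dy":0,"dz":0,"grip":0.5},{"rx":0,"ry":0,"rz":0,"dx":0,"dy":0,"dz":0,"grip":0.5}]' >/dev/null
python3 - <<'E'
from h import *
where();to(*cell(0,77),.053)
f=grab('scene','s_i');p=r.get_obs()['tcp_pos'];h=cv2.cvtColor(f['img'],cv2.COLOR_RGB2HSV);q=w2px(f,p).astype(int);print(q)
for y in range(q[1]-4,q[1]+24,4):
    row=np.flatnonzero((h[y,q[0]-30:q[0]+30,1]<95)&(h[y,q[0]-30:q[0]+30,2]<170)); print(y,(row[[0,-1]]+q[0]-30).tolist() if len(row) else None,len(row))
B=p+[0,0,.045];a=w2px(f,B);b=w2px(f,B-[0,0,.08]);print((b-a).round(1))
E
```

```text
t 68.95 own [-123.5  250. ] tcp [0.4975 0.3019 0.0471] yaw -0.153 F [-2.73 -0.19  6.93] op 0.685
t 70.45 own [-4.5 83.4] tcp [0.5895 0.119  0.1456] yaw -0.153 F [ 0.9  -0.15 -3.21] op 0.681
delta tool mm [ 4.6  6.4 92.6]
[372 201]
197 [360, 388] 29
201 [359, 387] 29
205 [359, 387] 29
209 [342, 386] 31
213 [342, 386] 37
217 [342, 385] 44
221 [342, 385] 44
[-2.9 29.9]
```

Held upright this time: edge slope -0.11 against a vertical of -0.10. I'll lower it into the left slot.

```bash

python3 -m inch '[{"rx":0,"ry":0,"rz":0,"dx":4.5,"dy":5,"dz":0,"grip":0.5},{"rx":0,"ry":0,"rz":0,"dx":4.5,"dy":5,"dz":25,"grip":0.5},{"rx":0,"ry":0,"rz":0,"dx":4.5,"dy":5,"dz":55,"grip":0.5},{"rx":0,"ry":0,"rz":0,"dx":4.5,"dy":5,"dz":80,"grip":0.5},{"rx":0,"ry":0,"rz":0,"dx":4.5,"dy":5,"dz":91,"grip":0.5}]' >/dev/null
python3 -m inch '[{"rx":0,"ry":0,"rz":0,"dx":0,"dy":0,"dz":0,"grip":0.5},{"rx":0,"ry":0,"rz":0,"dx":0,"dy":0,"dz":0,"grip":0.5}]' >/dev/null
python3 h.py
for i in 1 2 3 4; do python3 -m inch '[{"rx":0,"ry":0,"rz":0,"dx":0,"dy":0,"dz":0.8,"grip":0.5},{"rx":0,"ry":0,"rz":0,"dx":0,"dy":0,"dz":0.8,"grip":0.5}]' >/dev/null
python3 h.py; done
```

```text
t 71.08 own [ 1.2 78. ] tcp [0.5943 0.1128 0.0558] yaw -0.153 F [ 0.46 -0.27 -2.08] op 0.685
t 71.25 own [ 1.7 78. ] tcp [0.5948 0.1127 0.0559] yaw -0.153 F [-0.43 -0.16 -2.95] op 0.679
t 71.42 own [ 1.1 77.8] tcp [0.5943 0.1126 0.0543] yaw -0.153 F [-0.15  0.34 -2.75] op 0.679
t 71.58 own [ 0.9 77.7] tcp [0.594  0.1126 0.053 ] yaw -0.153 F [-0.01 -0.33 -3.27] op 0.682
t 71.75 own [ 0.7 77.7] tcp [0.5938 0.1125 0.0519] yaw -0.153 F [-0.1  -0.28 -3.72] op 0.68
```

```bash

for i in 1 2; do python3 -m inch '[{"rx":0,"ry":0,"rz":0,"dx":0,"dy":0,"dz":0.8,"grip":0.5},{"rx":0,"ry":0,"rz":0,"dx":0,"dy":0,"dz":0.8,"grip":0.5}]' >/dev/null
python3 h.py; done
```

```text
t 71.92 own [ 0.8 77.7] tcp [0.5939 0.1125 0.0511] yaw -0.153 F [ 0.7   0.63 -3.93] op 0.68
t 72.08 own [ 0.9 77.7] tcp [0.594  0.1125 0.0506] yaw -0.153 F [-1.    0.25 -0.87] op 0.683
```

```bash

python3 -m inch '[{"rx":0,"ry":0,"rz":0,"dx":0,"dy":0,"dz":0.5,"grip":0.5},{"rx":0,"ry":0,"rz":0,"dx":0,"dy":0,"dz":0.5,"grip":0.8},{"rx":0,"ry":0,"rz":0,"dx":0,"dy":0,"dz":0,"grip":0.8},{"rx":0,"ry":0,"rz":0,"dx":0,"dy":0,"dz":0,"grip":0.8},{"rx":0,"ry":0,"rz":0,"dx":0,"dy":0,"dz":0,"grip":0.8}]' >/dev/null
python3 h.py
python3 -m inch '[{"rx":0,"ry":0,"rz":0,"dx":0,"dy":0,"dz":-10,"grip":0.8},{"rx":0,"ry":0,"rz":0,"dx":0,"dy":0,"dz":-30,"grip":0.8},{"rx":0,"ry":0,"rz":0,"dx":0,"dy":0,"dz":-65,"grip":0.8},{"rx":0,"ry":0,"rz":0,"dx":0,"dy":0,"dz":-100,"grip":0.8},{"rx":0,"ry":0,"rz":0,"dx":0,"dy":0,"dz":-110,"grip":1}]' >/dev/null
python3 -m inch '[{"rx":0,"ry":0,"rz":0,"dx":0,"dy":0,"dz":0,"grip":1},{"rx":0,"ry":0,"rz":0,"dx":0,"dy":0,"dz":0,"grip":1}]' >/dev/null
python3 hc.py w8
python3 - <<'E'
from h import *
# silhouettes in both static cameras: pot edges of B, C, A and panel-edge corners; compare with pre-jar frame s_d (all sides upright)
f=grab('scene','s_j');ref=cv2.imread('pics/s_d.png').astype(int);e=cv2.imread('pics/s_j.png').astype(int);bad=cv2.imread('pics/s_f.png').astype(int)
def P(x,y,z): return w2px(f,[*cell(x,y),z/1e3]).round(0).astype(int)
for n,x,y in(("left",0,115),("right",0,-115)):
    for (a,b) in((-50,52),(50,52)):
        print(n,a,P(a,y,52).tolist())
u0,v0=P(0,130,40)
print('outside-left strip diff now vs ref',np.abs(e-ref).mean(2)[225:258,386:402].mean().round(1),'bad vs ref',np.abs(bad-ref).mean(2)[225:258,386:402].mean().round(1))
print('right strip diff',np.abs(e-ref).mean(2)[215:245,270:282].mean().round(1))
E
```

```text
t 72.5 own [ 1.  77.8] tcp [0.5941 0.1126 0.0505] yaw -0.153 F [ 0.41 -0.9   0.44] op 0.798
t 73.08 own [ 0.7 77.7] tcp [0.5938 0.1125 0.1604] yaw -0.153 F [-1.17  0.5   0.82] op 0.963
[[540.0, 62.0, 41.0], [526.0, 80.0, 40.0], [318.0, 198.0, 39.0], [474.0, 94.0, 34.0], [88.0, 202.0, 35.0]]
left -50 [388, 226]
left 50 [375, 254]
right -50 [300, 202]
right 50 [281, 225]
outside-left strip diff now vs ref 25.4 bad vs ref 52.3
right strip diff 59.8
```

Picture budget is used up, so the final checks are numeric. I'll park the arm clear, then test that B's and A's lids match C's upright look, and that the region a half-open left side would cover shows bare wood.

```bash

python3 -m inch '[{"rx":0,"ry":0,"rz":0,"dx":0,"dy":0,"dz":-40,"grip":0.8},{"rx":0,"ry":0,"rz":0,"dx":0,"dy":0,"dz":-80,"grip":0.8},{"rx":0,"ry":0,"rz":0,"dx":-30,"dy":-22,"dz":-100,"grip":0.8},{"rx":0,"ry":0,"rz":0,"dx":-60,"dy":-44,"dz":-100,"grip":0.8},{"rx":0,"ry":0,"rz":0,"dx":-90,"dy":-66,"dz":-100,"grip":0.8}]' >/dev/null
python3 -m inch '[{"rx":0,"ry":0,"rz":0,"dx":-35,"dy":-25,"dz":0,"grip":0.8},{"rx":0,"ry":0,"rz":0,"dx":-75,"dy":-50,"dz":0,"grip":0.8},{"rx":0,"ry":0,"rz":0,"dx":-75,"dy":-50,"dz":0,"grip":0.8},{"rx":0,"ry":0,"rz":0,"dx":-75,"dy":-50,"dz":0,"grip":0.8}]' >/dev/null
cat > chk.py <<'E'
from h import *
where()
f=grab('scene','s_k');g=grab('side','d_k')
for tag,F,k in(('scene',f,'s'),('side',g,'d')):
    now=cv2.cvtColor(F['img'],cv2.COLOR_RGB2GRAY);old=cv2.imread(f'pics/{k}_f.png',0)
    u,v=w2px(F,[*cell(1,4),.074]).astype(int);T=old[v-15:v+14,u-16:u+17]
    for n,y in(('A',-74),('C',4),('B',77)):
        for nm,im in(('now',now),('before',old)):
            a,b=w2px(F,[*cell(0,y),.074]).astype(int);S=im[b-26:b+26,a-28:a+29]
            _,q,_,l=cv2.minMaxLoc(cv2.matchTemplate(S,T,cv2.TM_CCOEFF_NORMED));p=px2w(F,l[0]+a-28+16,l[1]+b-26+15,.074)
            print(tag,n,nm,round(q,2),own(p).round(0))
h=cv2.cvtColor(f['img'],cv2.COLOR_RGB2HSV);hb=cv2.cvtColor(cv2.imread('pics/s_f.png'),cv2.COLOR_BGR2HSV);hd=cv2.cvtColor(cv2.imread('pics/s_d.png'),cv2.COLOR_BGR2HSV)
for nm,x,y,z in(('left',0,142,28),('left',30,138,25),('left',-30,135,40),('leftedge',0,125,50),('right',0,-140,28),('right',30,-135,35),('far',82,40,40),('far',82,-60,40)):
    p=w2px(f,[*cell(x,y),z/1e3]).astype(int);print(nm,p,'now',h[p[1],p[0]].tolist(),'bad',hb[p[1],p[0]].tolist(),'empty-upright',hd[p[1],p[0]].tolist())
E
python3 chk.py
```

```text
t 73.93 own [-166.1  194.6] tcp [0.4469 0.2537 0.2594] yaw -0.15 F [ 0.26 -0.13  0.31] op 0.801
scene A now 0.56 [ -1. -74.]
scene A before 0.59 [  6. -89.]
scene C now 0.96 [0. 4.]
scene C before 1.0 [0. 4.]
scene B now 0.84 [-1. 76.]
scene B before 0.63 [-5. 77.]
side A now 0.81 [  1. -68.]
side A before 0.48 [ 10. -88.]
side C now 0.91 [-0.  5.]
side C before 1.0 [-0.  5.]
side B now 0.42 [ 0. 29.]
side B before 0.46 [ 0. 29.]
left [391 250] now [15, 133, 224] bad [15, 48, 197] empty-upright [15, 129, 232]
left [386 259] now [15, 131, 228] bad [15, 48, 195] empty-upright [16, 125, 235]
left [393 237] now [14, 139, 134] bad [16, 46, 193] empty-upright [16, 125, 234]
leftedge [385 241] now [12, 120, 49] bad [15, 54, 171] empty-upright [12, 111, 62]
right [282 217] now [15, 131, 227] bad [15, 133, 226] empty-upright [14, 134, 135]
right [278 223] now [15, 133, 226] bad [15, 133, 226] empty-upright [13, 136, 142]
far [336 257] now [12, 112, 50] bad [12, 108, 52] empty-upright [12, 98, 57]
far [295 244] now [13, 121, 55] bad [12, 116, 57] empty-upright [10, 107, 55]
```

```bash
python3 - <<'E'
from h import *
f=viewer.grab_frame('scene');g=viewer.grab_frame('side')
for nm,F,rf in(('scene',f,'s_f'),('side',g,'d_f')):
  for t,img in(('now',F['img']),('before',cv2.imread(f'pics/{rf}.png')[:,:,::-1])):
    h=cv2.cvtColor(np.ascontiguousarray(img),cv2.COLOR_RGB2HSV)
    for n,y in(('A',-74),('C',4),('B',77)):
        u,v=w2px(F,[*cell(0,y),.075]).astype(int);x0,y0=u-19,v-16
        m=((h[:,:,1]<85)&(h[:,:,2]<122)&(h[:,:,2]>40))[y0:y0+30,x0:x0+40].astype(np.uint8)
        k,l,st,ce=cv2.connectedComponentsWithStats(m);i=1+st[1:,4].argmax();ys,xs=np.nonzero(l==i)
        # top contour: left/right halves mean top row -> roll of lid
        top={x:ys[xs==x].min() for x in set(xs)};xs_=sorted(top);xm=(xs_[0]+xs_[-1])/2
        L=np.mean([top[x] for x in xs_ if x<xm-4]);R_=np.mean([top[x] for x in xs_ if x>xm+4])
        print(nm,t,n,'area',len(xs),'x',xs_[0]+x0,xs_[-1]+x0,'top',ys.min()+y0,'roll px',round(R_-L,2))
E
```

```text
scene now A area 341 x 286 325 top 205 roll px -4.62
scene now C area 464 x 317 356 top 205 roll px 11.81
scene now B area 457 x 347 386 top 213 roll px 11.88
scene before A area 349 x 286 325 top 201 roll px -12.25
scene before C area 458 x 317 356 top 205 roll px 12.75
scene before B area 730 x 347 386 top 213 roll px 2.38
side now A area 686 x 335 366 top 179 roll px 5.75
side now C area 852 x 328 367 top 158 roll px 4.31
side now B area 687 x 321 360 top 147 roll px -2.69
side before A area 845 x 335 374 top 179 roll px 5.19
side before C area 822 x 329 367 top 158 roll px 6.07
side before B area 542 x 329 358 top 144 roll px 8.36
```

B's lid profile now matches upright C (roll 11.9 against 11.8 px). Left side shows the same pixels as the upright reference. Handing in.

```bash
python3 -c "
from bench import r
print(r.get_obs()['time_s'],r.get_obs()['contact_force']);print(r.sign_off())"
```

```text
74.1333 [-0.69367823  0.08489873  0.33354014]
the job is handed in; nothing more can be done
None
```

I folded all four sides up to their stops, put the three full jars upright on the carton base and the two empty ones in the grey tub, and handed in at 74 s. Five jars were present.

- **Weights:** the full jars lifted at about 3.2, 2.9 and 2.4 N. The empty ones read about 0.7 and 0.5 N.
- **Mishap with jar B (left slot):** B was found leaning with its base pushing the left side open to about 0.8 rad. It probably swung in the grip while I carried it. I took it out, stood it upright on the table, pushed the left side back to its stop and put the jar back.
- **Other correction:** jar A in the right slot was off centre by about 13 mm in x and 11 mm in y, so I recentred it.
- **Order:** the left side was therefore re-folded after the first jars were already in the carton.
- **Force on the far side:** on its first push the fingertips rode on its edge, with up to about 32 N upward (34 N in all) at the wrist. The fingertips sit about 10–18 mm above the reported TCP, not 19 mm below it.

**Last checks (from image numbers, since my 16 pictures were used up):**
- The left side matches its earlier upright state.
- The far side's sampled pixels matched its upright look. The right side met its stop again when I pushed it, before B went back in. I did not re-check the near side.
- B's lid lines up with upright jar C in the scene camera. The side-camera match for B failed (score 0.42, both before and after the fix), so it says nothing about B.
- The scene-camera match for A was weak (0.56). I rely there on its straight set-down height and its lid being centred from above.

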